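# Bring in the sample bins: roll to the stop, hang on the rack

### The job

Clear the roller track of sample bins, one bin at a time, starting with the one nearest the end stop: roll the bin along the rollers until it stands against the end stop (do not lift it off the rollers before that), then lift it off and hang it by its back lip over the rail of the low rack, in line with the tag of its own colour, and let go before you start on the next. At the end every bin must hang freely from the rail at its own tag; leave the mouse, the jar and the calibration ball where they are.

Things in the scene. Friction and masses are not known exactly. Their poses are not given: they have to be found in the camera images.
- blue: Blue sample bin, thin plastic, open on top, about 0.3 kg; may be absent. First in the queue counted from the end stop. Body 90 mm (its x) by 70 mm (its y) by 60 mm high; origin at the centre of its underside, z up. A black carrying bar spans the top along its y; the lip is on its +x (back) side.
- blue_bar (a point): Middle of the blue bin's carrying bar, 85 mm above the bin's origin; axes as the bin's. The bar is 12 mm thick (x), 14 mm high, 70 mm long (y), well above the rim: grip it across its thickness from above.
- blue_lip (a point): Underside of the blue bin's lip at the back wall, 45 mm behind (+x) and 57 mm above the bin's origin. The lip reaches 19 mm back from here, then a flange slopes down and outward to 40 mm above the bin's underside: a downward slot, about 11 mm wide at its top and 19 mm at its mouth, 66 mm long in y.
- yellow: Yellow sample bin, thin plastic, open on top, about 0.3 kg; may be absent. Second in the queue counted from the end stop. Body 90 mm (its x) by 70 mm (its y) by 60 mm high; origin at the centre of its underside, z up. A black carrying bar spans the top along its y; the lip is on its +x (back) side.
- yellow_bar (a point): Middle of the yellow bin's carrying bar, 85 mm above the bin's origin; axes as the bin's. The bar is 12 mm thick (x), 14 mm high, 70 mm long (y), well above the rim: grip it across its thickness from above.
- yellow_lip (a point): Underside of the yellow bin's lip at the back wall, 45 mm behind (+x) and 57 mm above the bin's origin. The lip reaches 19 mm back from here, then a flange slopes down and outward to 40 mm above the bin's underside: a downward slot, about 11 mm wide at its top and 19 mm at its mouth, 66 mm long in y.
- red: Red sample bin, thin plastic, open on top, about 0.3 kg; may be absent. Third in the queue counted from the end stop. Body 90 mm (its x) by 70 mm (its y) by 60 mm high; origin at the centre of its underside, z up. A black carrying bar spans the top along its y; the lip is on its +x (back) side.
- red_bar (a point): Middle of the red bin's carrying bar, 85 mm above the bin's origin; axes as the bin's. The bar is 12 mm thick (x), 14 mm high, 70 mm long (y), well above the rim: grip it across its thickness from above.
- red_lip (a point): Underside of the red bin's lip at the back wall, 45 mm behind (+x) and 57 mm above the bin's origin. The lip reaches 19 mm back from here, then a flange slopes down and outward to 40 mm above the bin's underside: a downward slot, about 11 mm wide at its top and 19 mm at its mouth, 66 mm long in y.
- green: Green sample bin, thin plastic, open on top, about 0.3 kg; may be absent. Fourth in the queue counted from the end stop. Body 90 mm (its x) by 70 mm (its y) by 60 mm high; origin at the centre of its underside, z up. A black carrying bar spans the top along its y; the lip is on its +x (back) side.
- green_bar (a point): Middle of the green bin's carrying bar, 85 mm above the bin's origin; axes as the bin's. The bar is 12 mm thick (x), 14 mm high, 70 mm long (y), well above the rim: grip it across its thickness from above.
- green_lip (a point): Underside of the green bin's lip at the back wall, 45 mm behind (+x) and 57 mm above the bin's origin. The lip reaches 19 mm back from here, then a flange slopes down and outward to 40 mm above the bin's underside: a downward slot, about 11 mm wide at its top and 19 mm at its mouth, 66 mm long in y.
- tag_blue: Blue tag, a fixed plate 35 x 60 x 10 mm lying on the ledge behind the rack's panel, origin at the centre of its underside, y along the rail: the blue bin's place is in front of it. The four tags are in any order, 94 mm apart.
- tag_yellow: Yellow tag, a fixed plate 35 x 60 x 10 mm lying on the ledge behind the rack's panel, origin at the centre of its underside, y along the rail: the yellow bin's place is in front of it. The four tags are in any order, 94 mm apart.
- tag_red: Red tag, a fixed plate 35 x 60 x 10 mm lying on the ledge behind the rack's panel, origin at the centre of its underside, y along the rail: the red bin's place is in front of it. The four tags are in any order, 94 mm apart.
- tag_green: Green tag, a fixed plate 35 x 60 x 10 mm lying on the ledge behind the rack's panel, origin at the centre of its underside, y along the rail: the green bin's place is in front of it. The four tags are in any order, 94 mm apart.
- track: Fixed roller track 480 mm long (its y), 118 mm wide, origin under its centre. Free steel rollers lie across it, tops 55 mm above the bench; a bin let go soon rolls to rest. Side rails 96 mm apart reach 12 mm above the roller tops. The bins stand on it in a row, backs to the track's +x side, and roll along its +y to the end stop plate, which reaches 40 mm above the roller tops.
- stop (a point): Middle of the end stop's face, at the height of the roller tops; axes as the track's. A bin against the stop has its origin 35 mm short of this point (y = -35 mm).
- rack: Fixed low louvred rack: an upright panel 5 mm thick, 400 mm long (its y), 85 mm high, whose top edge is the rail; origin at the foot of the panel's front face, mid-length; front faces -x. Behind the panel, from 33 mm on, a ledge 50 mm high carries the tags.
- rail (a point): Middle of the rail: top front edge of the rack's panel, 85 mm above the bench; axes as the rack's. A hung bin has its back to the panel's front face, the lip on the rail and the flange behind the panel: its origin is then 43 to 54 mm in front (-x) of this point and 57 to 65 mm below it, clear of the bench; let go, it leans forward about 7 degrees.
- mouse: Black computer mouse, 105 x 62 x 30 mm, on a thin pale pad, origin under its centre; a bystander.
- jar: Amber jar with a black cap, 64 mm across, 90 mm high, origin under its centre; a bystander.
- gauge: White calibration ball, 40 mm, on a steel stand, 100 mm high in all, foot 70 mm across, origin under its centre; a bystander.

How it is judged:
On the way, in this order (a step that is already met when the one before it is completed fails the run):
1. the blue bin stands on the rollers against the end stop (y of blue in the frame of stop between -0.041 and -0.03 m and x of blue in the frame of stop between -0.012 and 0.012 m and z of blue in the frame of stop between -0.006 and 0.006 m and angle between blue's own z axis and vertical below 0.1 rad and linear speed of blue below 0.03 m/s), for 0.2 s.
2. the blue bin hangs by its lip on the rail at the blue tag, let go (z of blue in the frame of rail between -0.068 and -0.046 m and x of blue in the frame of rail between -0.066 and -0.04 m and y of blue in the frame of tag_blue between -0.03 and 0.03 m and angle between the y axis of blue and the y axis of rack, either way round below 0.17 rad and angle between blue's own z axis and vertical below 0.25 rad and linear speed of blue below 0.03 m/s and contact force between blue and the fingers below 0.2 N and contact force between blue and rack above 0.5 N), for 0.3 s.
3. the yellow bin stands on the rollers against the end stop (y of yellow in the frame of stop between -0.041 and -0.03 m and x of yellow in the frame of stop between -0.012 and 0.012 m and z of yellow in the frame of stop between -0.006 and 0.006 m and angle between yellow's own z axis and vertical below 0.1 rad and linear speed of yellow below 0.03 m/s), for 0.2 s.
4. the yellow bin hangs by its lip on the rail at the yellow tag, let go (z of yellow in the frame of rail between -0.068 and -0.046 m and x of yellow in the frame of rail between -0.066 and -0.04 m and y of yellow in the frame of tag_yellow between -0.03 and 0.03 m and angle between the y axis of yellow and the y axis of rack, either way round below 0.17 rad and angle between yellow's own z axis and vertical below 0.25 rad and linear speed of yellow below 0.03 m/s and contact force between yellow and the fingers below 0.2 N and contact force between yellow and rack above 0.5 N), for 0.3 s.
5. the red bin stands on the rollers against the end stop (y of red in the frame of stop between -0.041 and -0.03 m and x of red in the frame of stop between -0.012 and 0.012 m and z of red in the frame of stop between -0.006 and 0.006 m and angle between red's own z axis and vertical below 0.1 rad and linear speed of red below 0.03 m/s), for 0.2 s.
6. the red bin hangs by its lip on the rail at the red tag, let go (z of red in the frame of rail between -0.068 and -0.046 m and x of red in the frame of rail between -0.066 and -0.04 m and y of red in the frame of tag_red between -0.03 and 0.03 m and angle between the y axis of red and the y axis of rack, either way round below 0.17 rad and angle between red's own z axis and vertical below 0.25 rad and linear speed of red below 0.03 m/s and contact force between red and the fingers below 0.2 N and contact force between red and rack above 0.5 N), for 0.3 s.
7. the green bin stands on the rollers against the end stop (y of green in the frame of stop between -0.041 and -0.03 m and x of green in the frame of stop between -0.012 and 0.012 m and z of green in the frame of stop between -0.006 and 0.006 m and angle between green's own z axis and vertical below 0.1 rad and linear speed of green below 0.03 m/s), for 0.2 s.
8. the green bin hangs by its lip on the rail at the green tag, let go (z of green in the frame of rail between -0.068 and -0.046 m and x of green in the frame of rail between -0.066 and -0.04 m and y of green in the frame of tag_green between -0.03 and 0.03 m and angle between the y axis of green and the y axis of rack, either way round below 0.17 rad and angle between green's own z axis and vertical below 0.25 rad and linear speed of green below 0.03 m/s and contact force between green and the fingers below 0.2 N and contact force between green and rack above 0.5 N), for 0.3 s.
At the end, for the whole second after the job is handed in: Every bin that was present hangs at rest by its lip on the rail, let go, within 30 mm along the rail of the middle of its own colour's tag, upright within about 14 degrees and square to the rack within about 10 degrees (all of step 2 and all of step 4 and all of step 6 and all of step 8); the robot touches nothing.
It fails at once if a bin is lifted off the rollers well short of the end stop (more than 65 mm) ((y of blue in the frame of stop between -0.45 and -0.1 m and x of blue in the frame of stop between -0.01 and 0.01 m and z of blue in the frame of stop between 0.013 and 0.03 m and angle between blue's own z axis and vertical below 0.1 rad) or (y of yellow in the frame of stop between -0.45 and -0.1 m and x of yellow in the frame of stop between -0.01 and 0.01 m and z of yellow in the frame of stop between 0.013 and 0.03 m and angle between yellow's own z axis and vertical below 0.1 rad) or (y of red in the frame of stop between -0.45 and -0.1 m and x of red in the frame of stop between -0.01 and 0.01 m and z of red in the frame of stop between 0.013 and 0.03 m and angle between red's own z axis and vertical below 0.1 rad) or (y of green in the frame of stop between -0.45 and -0.1 m and x of green in the frame of stop between -0.01 and 0.01 m and z of green in the frame of stop between 0.013 and 0.03 m and angle between green's own z axis and vertical below 0.1 rad)).
It fails at once if the mouse is disturbed (moved more than 20 mm) (distance of mouse from where it was at the start of the episode above 0.02 m).
It fails at once if the jar is disturbed (moved more than 20 mm) (distance of jar from where it was at the start of the episode above 0.02 m).
It fails at once if the gauge is disturbed (moved more than 20 mm) (distance of gauge from where it was at the start of the episode above 0.02 m).
Of blue, yellow, red, green only 3 to 4 are there at a start; the rules pass over those that are not, and their reading is None.
At some moment in a run one of blue, yellow, red, green may be knocked a few centimetres aside while the robot is not near it.
It also fails if it takes over 210 s, if anything falls off the work surface, if the arm or the gripper's body presses on something with over 40 N, if the wrist force passes 120 N, or if a joint passes its speed limit or range.

### The arm

A 6-joint arm with a two-finger parallel gripper is mounted at the origin on the work surface. World frame = base frame: x ahead of the robot, y to its left, z up, the work surface at z = 0. Lengths are in m, angles in rad, forces in N, time in s.
With the tool pointing down it reaches from about 0.375 to 0.9 m from the base axis. Payload 3.1 kg.
Tool frame: the origin (TCP) lies between the finger pads; the fingertips stand 25 mm ahead of it and the grasp point (between the pads) lies 6 mm ahead of it; y points along the fingers, x is the direction in which the jaws open and shut, and the axes are right-handed (so a half turn about y gives the same grasp; the last joint's range is limited). The gripper opens to 87 mm and grips with 3 to 60 N. Pads are 19 mm wide; open, the fingers measure 117 mm over their backs; the gripper's body (75 mm by 190 mm) begins 51 mm behind the grasp point.
Start: joints at [1.083, 0.527, 1.433, -0, 1.181, -0.178], TCP at [0.19, 0.595, 0.22] pointing down, gripper open.
Joint ranges: [-3.08, 3.08], [-0.75, 2.2], [0.22, 2.44], [-1.43, 4.57], [0, 2.65], [-2.85, 2.85]. Speed limits (rad/s): [2.79, 2.79, 3.14, 3.14, 3.14, 3.14].

### API

Orientations are given as a unit quaternion [x, y, z, w].
In Python, from rig import robot gives the robot as it stands.
- The arm moves only by the tool carry_out, never from a script. Its argument "moves" is a list of rows, each a list of 7 numbers: the opening, from 0 (shut) to 1 (fully open), then the shift along the tool's x, y, z in cm, then the turn, a rotation vector about the tool's x, y, z in rad. In form: [[grip, x, y, z, rx, ry, rz], ...]. A call has 1 to 20 rows; each row is the pose to reach, as a shift and turn from the pose commanded when the call began, along the tool's axes at that moment; what a row does not reach only later rows make up. A row lasts 1/10 s, in which the tool goes at most 50 mm and 8.59 degrees, less where a joint would pass 70% of its speed; a pose out of reach is approached as far as the arm can. A call with a gripper value outside its range is refused whole. The fingers move at their own pace and stop on an object; "force" is the grip in N (left out, the last holds). Time passes only in rows, so rows that repeat a pose let the fingers close. It gives the time, the measured TCP pose, the force and the opening at its end, in the units of the state.
- robot.get_obs(): the state, without advancing time (a new reading comes with each control period).
- robot.camera(name): name is "side" or "top" or "wrist"; returns the picture (420x560x3 uint8, red, green, blue); there is no depth.
- robot.camera_params(name): a dict with "fx", "fy", "cx", "cy" (pixels), "k1" (the pictures are not rectified: a ray, as slopes to the right and down, at radius r is drawn at 1 + k1 r^2 times it, then the intrinsics apply), "extrinsics" (4x4, takes a point from camera to world coordinates); the wrist camera has in their place "mount" (4x4, takes a point from camera to tool coordinates, whose origin is the TCP and whose axes are the tool frame's). Camera axes: x right, y down, z forward; pixel columns grow to the right and rows downward; lengths in m; the calibration is good to about 2 mm. A picture is of the moment at which its call begins: read the wrist's pose just before it. camera_params takes no time and is no camera call.
- robot.hand_in(): hands the job in, once; it reports no verdict.
The state is a dict: "time": time; "q": joint angles; "joint_velocities": joint speeds; "joint_torque": joint torques, N m; "position": TCP position; "tool_rot": TCP orientation; "ft_force": force on the tool from outside, world axes, zero at the start; "moment": the same for the moment, N m; "grip_width": finger opening in m.
Only numpy, scipy, OpenCV 4.12 (cv2) and the standard library are available. Lean on these libraries where they do the work, as an engineer would, in place of code of your own. Each camera call takes 0.05 s, during which the arm holds its last target.

## Working session

There is one attempt and no reset: what is moved stays moved. The work goes in short steps, Python scripts to look and compute and a tool call to move; the robot and the scene stay as the last step left them, time stands still between calls to the robot, and variables do not carry over. Pictures are saved under pics/ and viewed, and the job is handed in when it is done.

Besides the shell and the picture viewer there is one more tool, called as name(argument=value, ...), one argument or row to a line, values as JSON. carry_out: Moves the arm, as the interface text tells. Its arguments: {"type":"object","properties":{"moves":{"type":"array"},"force":{"type":"number"}},"required":["moves"]}

```bash
ls; mkdir -p pics; cat > h.py <<'E'
import numpy as np, cv2
from rig import robot
from scipy.spatial.transform import Rotation as R
def snap(n,f):
    o=robot.get_obs(); im=np.array(robot.camera(n)); cv2.imwrite('pics/'+f+'.png',im[:,:,::-1]); np.save('pics/'+f+'.npy',im); return o,im
def T(n,o=None):
    p=robot.camera_params(n)
    if 'extrinsics' in p: return np.array(p['extrinsics']),p
    t=np.eye(4); t[:3,:3]=R.from_quat(o['tool_rot']).as_matrix(); t[:3,3]=o['position']
    return t@np.array(p['mount']),p
def ray(n,uv,o=None):
    M,p=T(n,o)
    K=np.array([[p['fx'],0,p['cx']],[0,p['fy'],p['cy']],[0,0,1]])
    q=cv2.undistortPoints(np.array([[uv]],float),K,np.array([p['k1'],0,0,0.]))[0,0]
    d=M[:3,:3]@np.array([q[0],q[1],1]); return M[:3,3],d/np.linalg.norm(d)
def onz(n,uv,z,o=None):
    c,d=ray(n,uv,o); return c+d*(z-c[2])/d[2]
def proj(n,P,o=None):
    M,p=T(n,o); q=np.linalg.inv(M)@np.append(P,1); q=q[:2]/q[2]; r2=q@q; q=q*(1+p['k1']*r2)
    return np.array([p['fx']*q[0]+p['cx'],p['fy']*q[1]+p['cy']])
def tri(a,b):
    (c1,d1),(c2,d2)=a,b
    A=np.stack([d1,-d2],1); s=np.linalg.lstsq(A,c2-c1,rcond=None)[0]
    p1=c1+d1*s[0];p2=c2+d2*s[1]; return (p1+p2)/2,np.linalg.norm(p1-p2)
E
python3 - <<'E'
from h import *
for n in ['side','top','wrist']:
    o,im=snap(n,n+'0'); p=robot.camera_params(n); print(n,{k:np.round(v,3).tolist() for k,v in p.items()})
print({k:np.round(v,4).tolist() for k,v in o.items()})
E
```

```text
pics
side {'fx': 409.983, 'fy': 409.983, 'cx': 280.555, 'cy': 210.218, 'k1': -0.09, 'extrinsics': [[-0.765, 0.391, -0.512, 1.173], [0.644, 0.475, -0.6, 0.708], [0.009, -0.789, -0.615, 0.837], [0.0, 0.0, 0.0, 1.0]]}
top {'fx': 460.867, 'fy': 460.867, 'cx': 283.691, 'cy': 211.334, 'k1': -0.027, 'extrinsics': [[0.018, -0.977, 0.21, 0.304], [-1.0, -0.018, 0.0, 0.009], [0.004, -0.21, -0.978, 1.343], [0.0, 0.0, 0.0, 1.0]]}
wrist {'fx': 339.72, 'fy': 339.72, 'cx': 278.155, 'cy': 215.519, 'k1': 0.028, 'mount': [[1.0, 0.0, -0.0, -0.001], [0.0, -0.293, 0.956, -0.165], [-0.0, -0.956, -0.293, 0.082], [0.0, 0.0, 0.0, 1.0]]}
{'time': 0.1, 'q': [1.0835, 0.5284, 1.4338, -0.0, 1.1814, -0.1785], 'joint_velocities': [0.0005, -0.0021, -0.0035, 0.0007, -0.0, 0.001], 'joint_torque': [-0.0004, -44.0987, -17.7149, 0.0635, 0.0534, -0.0], 'position': [0.1896, 0.5948, 0.2196], 'tool_rot': [0.5713, 0.4165, -0.4178, -0.5706], 'ft_force': [-0.7466, 0.458, 0.2487], 'moment': [0.0097, -0.008, 0.0039], 'grip_width': 0.087}
```

View pics/side0.png

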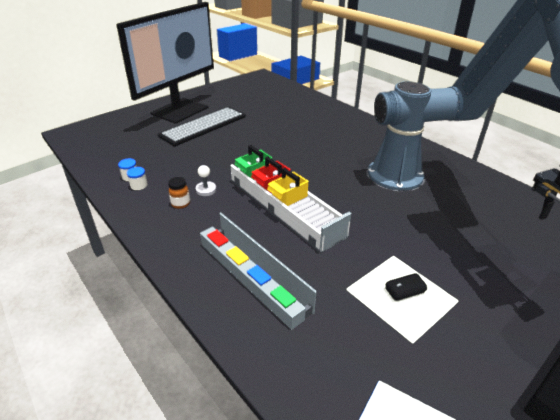

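View pics/top0.png

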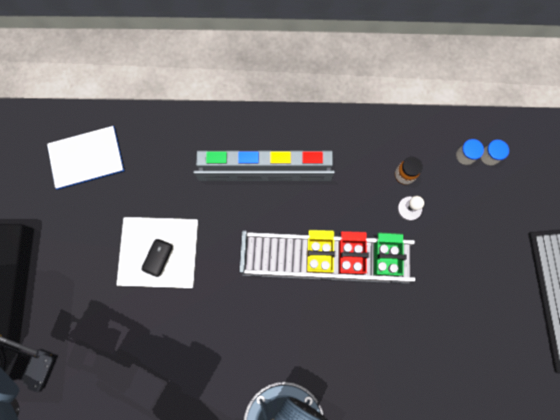

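View pics/wrist0.png

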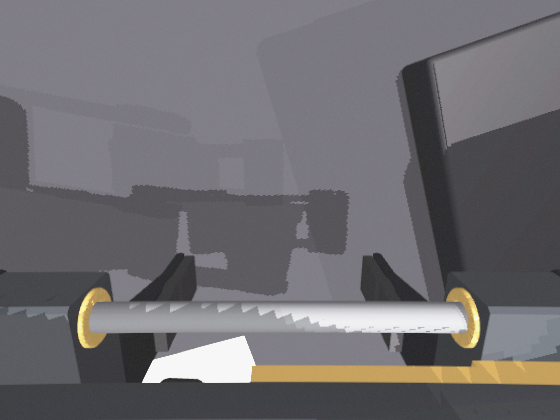

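```bash
python3 - <<'E'
from h import *
o=robot.get_obs(); print(R.from_quat(o['tool_rot']).as_matrix().round(3))
E
```

```text
[[ 0.304 -0.001 -0.953]
 [ 0.953 -0.001  0.304]
 [-0.002 -1.     0.   ]]
```

```bash
cat > meas.py <<'E'
from h import *
COL={'yellow':((22,120,120),(34,255,255)),'green':((45,120,60),(80,255,255)),'blue':((100,120,60),(125,255,255)),'red':(None,None)}
def mask(im,c):
    hsv=cv2.cvtColor(im,cv2.COLOR_RGB2HSV)
    if c=='red': return cv2.inRange(hsv,(0,150,80),(8,255,255))|cv2.inRange(hsv,(172,150,80),(180,255,255))
    return cv2.inRange(hsv,*COL[c])
def blobs(im,c,amin=30):
    n,l,s,ce=cv2.connectedComponentsWithStats(mask(im,c)); return [(s[i].tolist(),ce[i].round(1).tolist()) for i in range(1,n) if s[i,4]>amin]
E
python3 - <<'E'
from meas import *
for n in ['top','side']:
    im=np.load(f'pics/{n}0.npy')
    for c in COL: 
        for b in blobs(im,c): print(n,c,b, onz(n,b[1],.06 if b[0][4]<500 else .115).round(3))
im=cv2.imread('pics/top0.png')
cv2.imwrite('pics/crop.png',cv2.resize(im[140:300,180:440],None,fx=3,fy=3,interpolation=cv2.INTER_CUBIC))
E
```

```text
top yellow ([271, 151, 20, 12, 237], [280.5, 156.6]) [0.744 0.022 0.06 ]
top yellow ([308, 230, 27, 22, 420], [320.9, 238.3]) [ 0.505 -0.096  0.06 ]
top yellow ([307, 255, 27, 18, 332], [320.4, 263.0]) [ 0.435 -0.095  0.06 ]
top green ([206, 152, 21, 11, 220], [216.0, 157.0]) [0.739 0.21  0.06 ]
top green ([374, 233, 30, 43, 747], [388.3, 252.3]) [ 0.461 -0.273  0.115]
top blue ([463, 138, 21, 22, 369], [472.9, 148.6]) [ 0.78  -0.546  0.06 ]
top blue ([488, 139, 22, 21, 373], [498.2, 149.2]) [ 0.78  -0.621  0.06 ]
top blue ([238, 151, 21, 12, 248], [248.0, 156.5]) [0.742 0.117 0.06 ]
top blue ([56, 169, 69, 21, 77], [91.1, 179.5]) [0.664 0.57  0.06 ]
top red ([303, 152, 19, 11, 209], [312.0, 157.0]) [ 0.744 -0.07   0.06 ]
top red ([339, 231, 28, 43, 697], [352.6, 250.2]) [ 0.465 -0.177  0.115]
side yellow ([268, 171, 41, 35, 790], [288.8, 189.1]) [ 0.484 -0.061  0.115]
side yellow ([226, 246, 23, 19, 232], [237.2, 255.2]) [0.744 0.027 0.06 ]
side green ([235, 149, 37, 28, 427], [250.2, 161.9]) [ 0.427 -0.339  0.06 ]
side green ([271, 285, 25, 23, 304], [283.1, 296.0]) [0.74  0.214 0.06 ]
side blue ([217, 23, 40, 38, 1230], [237.1, 41.2]) [-0.331 -1.493  0.115]
side blue ([296, 56, 16, 28, 369], [303.3, 69.4]) [-0.405 -0.956  0.06 ]
side blue ([272, 59, 19, 20, 285], [282.3, 68.0]) [-0.327 -1.047  0.06 ]
side blue ([314, 61, 6, 19, 92], [316.5, 70.1]) [-0.455 -0.902  0.06 ]
side blue ([118, 158, 27, 20, 335], [131.1, 167.5]) [ 0.779 -0.583  0.06 ]
side blue ([247, 265, 24, 20, 275], [258.9, 274.5]) [0.742 0.12  0.06 ]
side red ([276, 161, 15, 10, 43], [283.5, 165.8]) [ 0.35  -0.242  0.06 ]
side red ([251, 164, 31, 26, 373], [264.6, 175.1]) [ 0.441 -0.237  0.06 ]
side red ([208, 230, 20, 16, 189], [217.5, 237.6]) [ 0.745 -0.067  0.06 ]
```

View pics/crop.png

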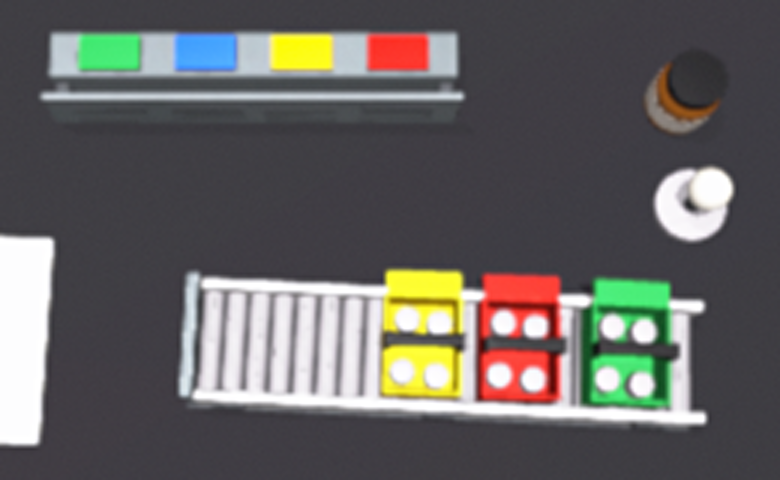

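carry_out(
  moves=[
    [1,-48.2,-8,-44.8,0,1.262,0],
    [1,-48.2,-8,-44.8,0,1.262,0],
    [1,-48.2,-8,-44.8,0,1.262,0],
    [1,-48.2,-8,-44.8,0,1.262,0],
    [1,-48.2,-8,-44.8,0,1.262,0],
    [1,-48.2,-8,-44.8,0,1.262,0],
    [1,-48.2,-8,-44.8,0,1.262,0],
    [1,-48.2,-8,-44.8,0,1.262,0],
    [1,-48.2,-8,-44.8,0,1.262,0],
    [1,-48.2,-8,-44.8,0,1.262,0],
    [1,-48.2,-8,-44.8,0,1.262,0],
    [1,-48.2,-8,-44.8,0,1.262,0],
    [1,-48.2,-8,-44.8,0,1.262,0],
    [1,-48.2,-8,-44.8,0,1.262,0],
    [1,-48.2,-8,-44.8,0,1.262,0],
    [1,-48.2,-8,-44.8,0,1.262,0],
    [1,-48.2,-8,-44.8,0,1.262,0],
    [1,-48.2,-8,-44.8,0,1.262,0],
  ],
)

```text
time: 1.95
position: [0.4693, 0.0017, 0.3002]
tool_rot: [-0.707, -0.001, 0.001, 0.707]
ft_force: [-0.7, -0.5, 0.5]
grip_width: 0.0868
```

```bash
python3 - <<'E'
from h import *
o,im=snap('wrist','w1'); print({k:np.round(v,4).tolist() for k,v in o.items()})
E
```

```text
{'time': 1.95, 'q': [-0.2353, 0.2173, 1.7007, 0.0003, 1.2247, -0.2379], 'joint_velocities': [-0.0015, -0.0014, -0.0074, -0.0014, -0.0013, -0.0009], 'joint_torque': [-0.1918, -29.4177, -18.2717, 0.0545, 0.0563, 0.0022], 'position': [0.4693, 0.0017, 0.3002], 'tool_rot': [-0.7069, -0.0005, 0.0012, 0.7073], 'ft_force': [-0.6549, -0.5347, 0.4828], 'moment': [-0.0525, 0.0377, -0.0232], 'grip_width': 0.0868}
```

View pics/w1.png

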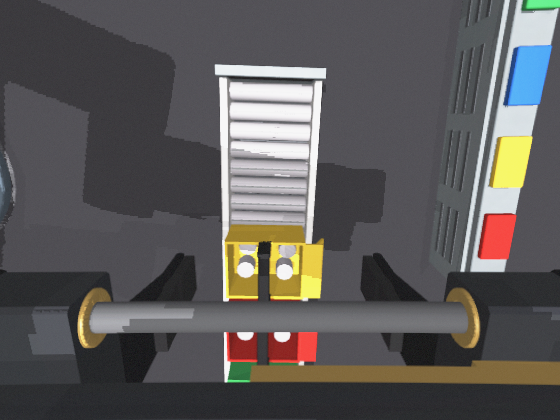

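```bash
python3 - <<'E'
import cv2,numpy as np
im=cv2.imread('pics/w1.png')
a=cv2.resize(im[0:300,420:560],None,fx=2,fy=2,interpolation=cv2.INTER_CUBIC)
b=cv2.resize(im[50:350,205:345],None,fx=2,fy=2,interpolation=cv2.INTER_CUBIC)
cv2.imwrite('pics/c1.png',np.hstack([a,b]))
E
```

```text
(no output)
```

View pics/c1.png

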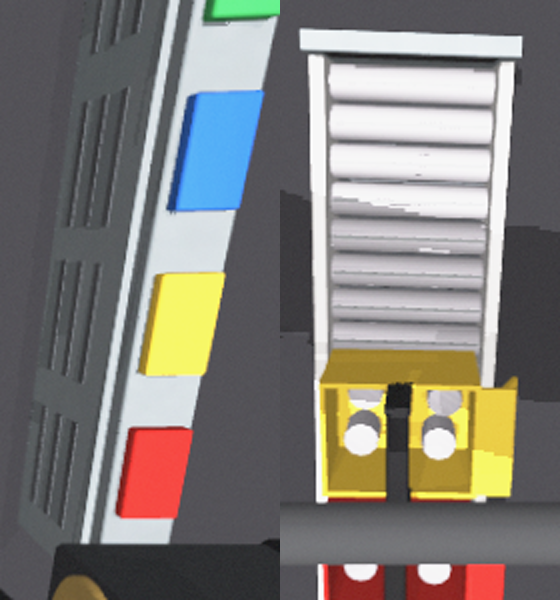

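```bash
python3 - <<'E'
from meas import *
o=dict(position=[0.4693,0.0017,0.3002],tool_rot=[-0.7069,-0.0005,0.0012,0.7073])
im=np.load('pics/w1.npy'); g=cv2.cvtColor(im,cv2.COLOR_RGB2GRAY)
for r in [20,60,100,140,180,220,250]:
    row=g[r,440:540].astype(int); print(r,[ (440+i,int(row[i])) for i in range(100) if row[i]>205][:8])
P=lambda u,v,z:onz('wrist',(u,v),z,o).round(4)
for c in ['red','yellow','blue']:
    for b in blobs(im,c,200): print(c,b[0],P(*b[1],.06 if b[1][0]>450 else .115))
f=lambda x,y:(205+x/2,50+y/2)
for n,(x,y,z) in dict(Lrail1=(310,60,.067),Lrail2=(316,495,.067),Rr1=(513,70,.067),Rr2=(493,370,.067),stopL=(300,50,.095),stopR=(522,55,.095),stopLb=(322,62,.06),yN=(320,386,.115),yNE=(474,386,.115),ySW=(326,495,.115),ySE=(474,497,.115),barN1=(388,385,.147),barN2=(410,385,.147),barS1=(387,500,.147),barS2=(408,500,.147)).items(): print(n,P(*f(x,y),z))
E
```

```text
20 [(502, 221), (503, 224), (504, 223), (515, 220), (516, 223), (517, 222), (518, 222), (519, 222)]
60 [(495, 222), (496, 227), (497, 226), (498, 207), (507, 211), (508, 224), (509, 223), (510, 208)]
100 [(488, 218), (489, 226), (490, 225), (491, 213), (500, 212), (501, 221), (502, 215), (503, 211)]
140 [(481, 211), (482, 226), (483, 225), (484, 224), (493, 217), (494, 224), (495, 219), (501, 217)]
180 [(475, 220), (476, 226), (477, 226), (486, 214), (487, 226), (488, 213), (494, 223), (495, 229)]
220 [(469, 223), (470, 224), (471, 225), (480, 219), (481, 222)]
250 [(464, 221), (465, 228), (466, 228), (475, 219), (476, 222)]
red [478, 214, 38, 45, 1410] [ 0.7419 -0.068   0.06  ]
red [227, 332, 31, 30, 746] [ 0.4234 -0.1951  0.115 ]
red [268, 332, 50, 31, 1284] [ 0.4867 -0.1939  0.115 ]
yellow [489, 136, 44, 52, 1723] [0.7402 0.0253 0.06  ]
yellow [225, 225, 99, 75, 4964] [ 0.4637 -0.08    0.115 ]
blue [504, 45, 48, 61, 2181] [0.7385 0.1187 0.06  ]
Lrail1 [0.5565 0.1143 0.067 ]
Lrail2 [ 0.5801 -0.1528  0.067 ]
Rr1 [0.6664 0.1087 0.067 ]
Rr2 [ 0.6826 -0.0646  0.067 ]
stopL [0.5449 0.1167 0.095 ]
stopR [0.6557 0.1138 0.095 ]
stopLb [0.5647 0.1138 0.06  ]
yN [ 0.5639 -0.0567  0.115 ]
yNE [ 0.6479 -0.0563  0.115 ]
ySW [ 0.5724 -0.1244  0.115 ]
ySE [ 0.6574 -0.125   0.115 ]
barN1 [ 0.5889 -0.0433  0.147 ]
barN2 [ 0.5998 -0.0433  0.147 ]
barS1 [ 0.5951 -0.1083  0.147 ]
barS2 [ 0.6061 -0.1082  0.147 ]
```

```bash
python3 - <<'E'
from meas import *
o=dict(position=[0.4693,0.0017,0.3002],tool_rot=[-0.7069,-0.0005,0.0012,0.7073])
P=lambda u,v,z:onz('wrist',(u,v),z,o).round(4)
f=lambda x,y:(205+(x-280)/2,50+y/2)
for n,(x,y,z) in dict(Lrail1=(310,60,.067),Lrail2=(316,495,.067),Rr1=(513,70,.067),Rr2=(493,370,.067),stopL=(300,50,.095),stopR=(522,55,.095),yN=(320,386,.115),yNE=(474,386,.115),ySW=(326,495,.115),ySE=(474,497,.115),barN1=(388,385,.147),barN2=(410,385,.147),barS1=(387,500,.147),barS2=(408,500,.147)).items(): print(n,P(*f(x,y),z))
for u,v in [(501.5,20),(494.5,60),(487.5,100),(480.5,140),(474.5,180),(468.5,220),(463.5,250)]: print(P(u,v,.085))
E
```

```text
Lrail1 [0.4042 0.1141 0.067 ]
Lrail2 [ 0.3952 -0.1535  0.067 ]
Rr1 [0.5149 0.1093 0.067 ]
Rr2 [ 0.5096 -0.0653  0.067 ]
stopL [0.404  0.1165 0.095 ]
stopR [0.5159 0.1145 0.095 ]
yN [ 0.4092 -0.0572  0.115 ]
yNE [ 0.4944 -0.057   0.115 ]
ySW [ 0.4099 -0.1251  0.115 ]
ySE [ 0.4959 -0.1262  0.115 ]
barN1 [ 0.4488 -0.0438  0.147 ]
barN2 [ 0.4598 -0.0438  0.147 ]
barS1 [ 0.4474 -0.1091  0.147 ]
barS2 [ 0.4585 -0.1091  0.147 ]
[0.6857 0.166  0.085 ]
[0.6863 0.1307 0.085 ]
[0.6867 0.0927 0.085 ]
[0.6871 0.0518 0.085 ]
[0.6884 0.0079 0.085 ]
[ 0.6896 -0.0393  0.085 ]
[ 0.6899 -0.077   0.085 ]
```

```bash
python3 - <<'E'
from meas import *
im=cv2.imread('pics/side0.png')
a=cv2.resize(im[140:220,225:325],None,fx=6,fy=6,interpolation=cv2.INTER_CUBIC)
cv2.imwrite('pics/c2.png',a)
o=dict(position=[0.4693,0.0017,0.3002],tool_rot=[-0.7069,-0.0005,0.0012,0.7073])
# south caps of yellow: wrist crop (362,438),(438,438); top crop (440,320)(437,375)
for w,t in [((438,438),(440,320)),((362,438),(437,375))]:
    print(tri(ray('wrist',(205+(w[0]-280)/2,50+w[1]/2),o),ray('top',(180+t[0]/3,140+t[1]/3))))
E
```

```text
(array([ 0.47757699, -0.11087324,  0.07094433]), np.float64(0.004352943422048604))
(array([ 0.42791181, -0.10807261,  0.07576339]), np.float64(0.00081052584715781))
```

View pics/c2.png

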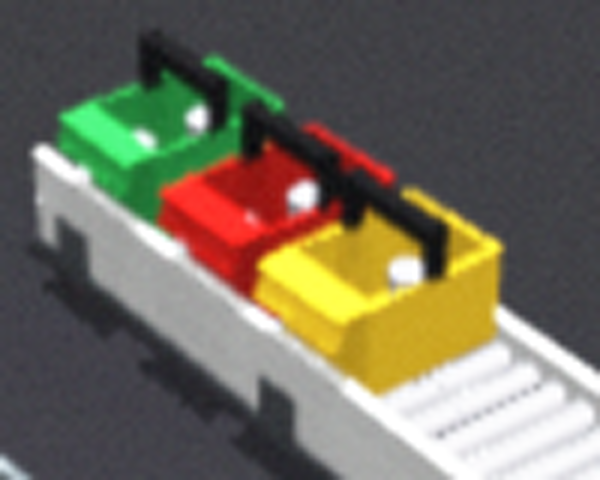

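carry_out(
  moves=[
    [0.5,-1.6,5,-9.3,0,0.03,0],
    [0.5,-1.6,8,-9.3,0,0.03,0],
    [0.5,-1.6,10,-9.3,0,0.03,0],
    [0.5,-1.6,10,-9.3,0,0.03,0],
    [0.5,-1.6,10,-9.3,0,0.03,0],
    [0.5,-1.6,10,-9.3,0,0.03,0],
  ],
)

```text
time: 2.6
position: [0.4554, -0.0923, 0.2019]
tool_rot: [0.707, -0.009, 0.011, -0.707]
ft_force: [0.2, -0.1, -0.5]
grip_width: 0.0483
```

```bash
python3 - <<'E'
from h import *
o,im=snap('wrist','w2'); print({k:np.round(v,4).tolist() for k,v in o.items()}); snap('top','t2')
im=cv2.imread('pics/t2.png')
cv2.imwrite('pics/crop2.png',cv2.resize(im[140:300,180:440],None,fx=3,fy=3,interpolation=cv2.INTER_CUBIC))
E
```

```text
{'time': 2.6, 'q': [-0.4415, 0.34, 1.8454, 0.0004, 0.9534, -0.413], 'joint_velocities': [0.0042, -0.0139, -0.0065, -0.0015, -0.006, -0.0037], 'joint_torque': [-0.3274, -30.6972, -13.715, 0.0323, 0.0853, 0.0025], 'position': [0.4554, -0.0923, 0.2019], 'tool_rot': [0.7073, -0.0092, 0.0111, -0.7067], 'ft_force': [0.2092, -0.0558, -0.4608], 'moment': [-0.1238, 0.0475, -0.0042], 'grip_width': 0.0483}
```

View pics/w2.png

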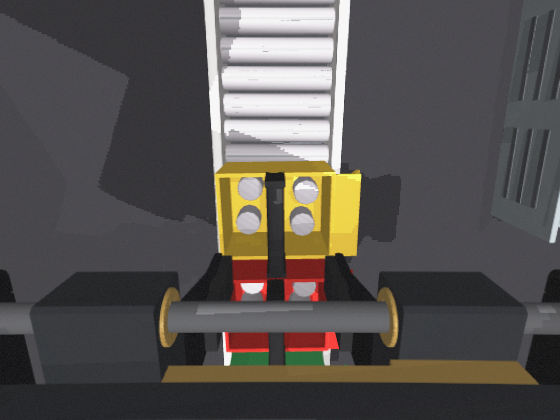

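View pics/crop2.png

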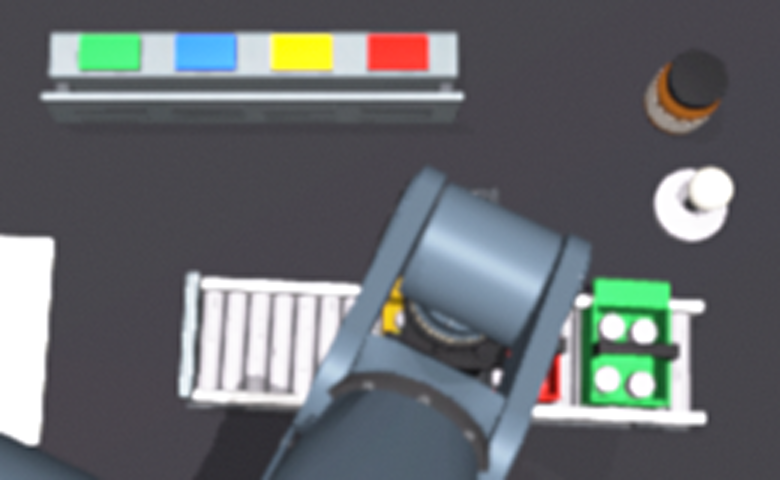

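```bash
python3 - <<'E'
from h import *
o=robot.get_obs()
P=lambda u,v,z:onz('wrist',(u,v),z,o).round(4)
for a in [(266,186,.147),(285,186,.147),(268,255,.147),(285,255,.147),(217,176,.115),(330,176,.115),(222,256,.115),(328,256,.115),(358,254,.112)]: print(a,P(*a))
print(proj('wrist',np.array([.4554,-.0923,.147]),o), o['position'])
E
```

```text
(266, 186, 0.147) [ 0.4475 -0.0589  0.147 ]
(285, 186, 0.147) [ 0.4601 -0.0593  0.147 ]
(268, 255, 0.147) [ 0.447  -0.1084  0.147 ]
(285, 255, 0.147) [ 0.4589 -0.1087  0.147 ]
(217, 176, 0.115) [ 0.4099 -0.0571  0.115 ]
(330, 176, 0.115) [ 0.4945 -0.0596  0.115 ]
(222, 256, 0.115) [ 0.4086 -0.1222  0.115 ]
(328, 256, 0.115) [ 0.494  -0.1247  0.115 ]
(358, 254, 0.112) [ 0.5188 -0.125   0.112 ]
[279.32899099 233.18674839] [ 0.4555203  -0.09238329  0.20215204]
```

carry_out(
  moves=[
    [0.5,-0.2,2.5,0.1,0,0,0],
    [0.5,-0.2,4.5,0.1,0,0,0],
    [0.5,-0.2,5.4,0.1,0,0,0],
    [0.5,-0.2,5.4,0.1,0,0,0],
    [0,-0.2,5.4,0.1,0,0,0],
    [0,-0.2,5.4,0.1,0,0,0],
    [0,-0.2,5.4,0.1,0,0,0],
    [0,-0.2,5.4,0.1,0,0,0],
    [0,-0.2,5.4,0.1,0,0,0],
    [0,-0.2,5.4,0.1,0,0,0],
    [0,-0.2,5.4,0.1,0,0,0],
    [0,-0.2,5.4,0.1,0,0,0],
  ],
  force=25,
)

```text
time: 3.9
position: [0.4522, -0.0919, 0.1464]
tool_rot: [-0.707, 0.011, -0.011, 0.707]
ft_force: [0.8, 0.5, -0.0]
grip_width: 0.0006
```

```bash
python3 - <<'E'
from h import *
snap('wrist','w3'); snap('side','s3')
im=cv2.imread('pics/s3.png')
a=cv2.resize(im[120:260,205:405],None,fx=3,fy=3,interpolation=cv2.INTER_CUBIC); cv2.imwrite('pics/c3.png',a)
E
```

```text
(no output)
```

View pics/w3.png

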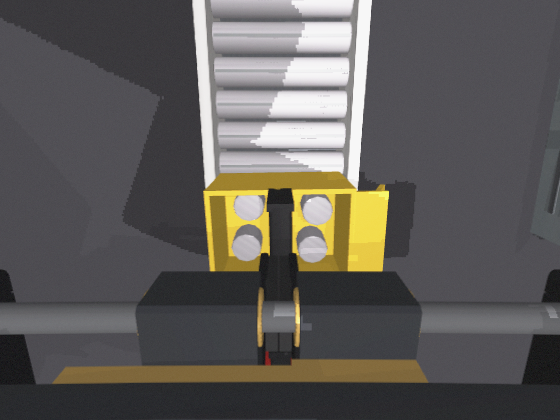

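View pics/c3.png

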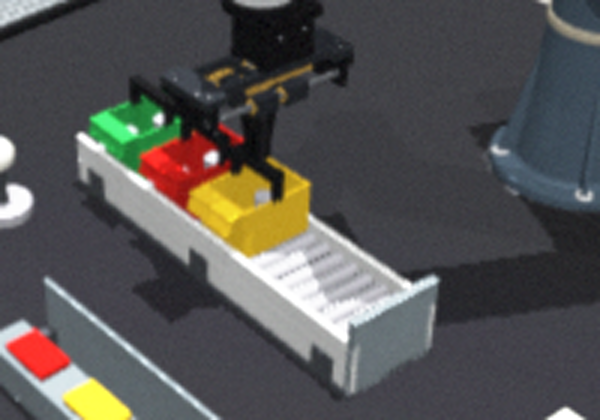

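```bash
python3 - <<'E'
from h import *
o=robot.get_obs(); print(o['grip_width'],o['position'],o['time'])
im=cv2.imread('pics/w3.png')
cv2.imwrite('pics/c4.png',cv2.resize(im[170:400,200:360],None,fx=3.4,fy=2.6,interpolation=cv2.INTER_CUBIC))
im=cv2.imread('pics/s3.png')
cv2.imwrite('pics/c5.png',cv2.resize(im[130:215,245:330],None,fx=7,fy=7,interpolation=cv2.INTER_CUBIC))
E
```

```text
0.000421005309851962 [ 0.4522296  -0.09186911  0.14640498] 4.0
```

View pics/c4.png

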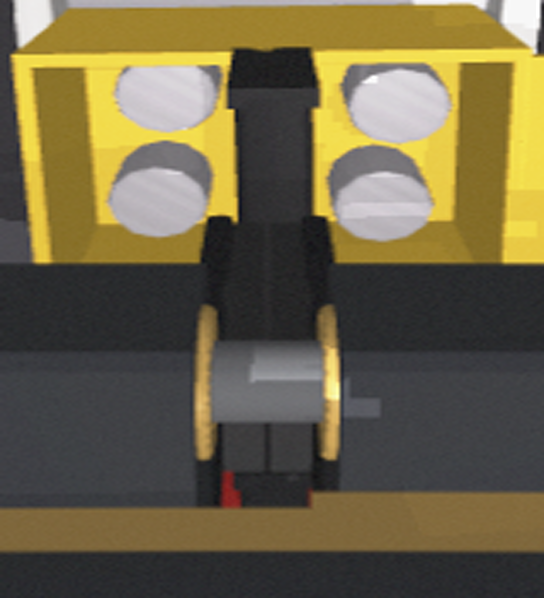

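View pics/c5.png

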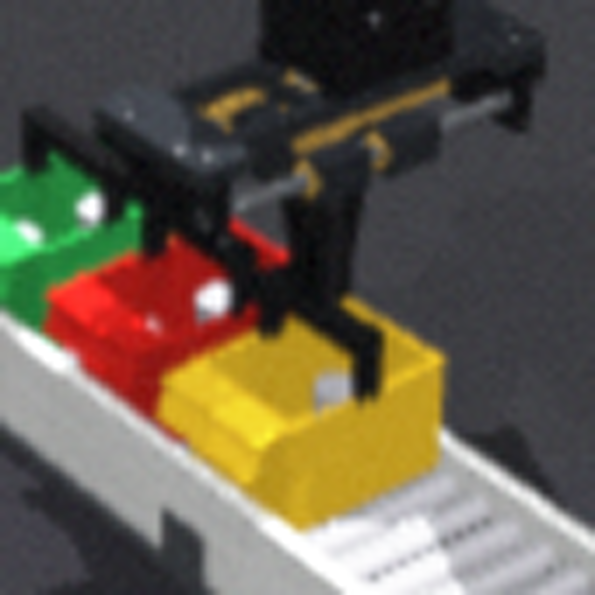

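```bash
python3 - <<'E'
from h import *
o=robot.get_obs()
for z in [.115,.1214,.14,.147]:
  p=np.array([.4522,-.0919,z]); a=proj('side',p); print(z,a,(a-[245,130])*7, proj('wrist',p,o))
for y in [-.057,-.126]:
  p=np.array([.4537,y,.147]); a=proj('side',p); print((a-[245,130])*7,'bar end top', proj('wrist',p,o))
p=robot.camera_params('wrist'); print(np.array(p['mount']).round(4))
E
```

```text
0.115 [290.00193934 181.13421082] [315.01357535 357.93947573] [279.90505571 246.57507611]
0.1214 [290.04786447 179.44281429] [315.33505127 346.09970004] [279.94791015 250.61180676]
0.14 [290.18273823 174.46978253] [316.27916758 311.28847774] [280.08845814 263.84339708]
0.147 [290.23404368 172.57581533] [316.63830577 298.03070728] [280.14857779 269.49972802]
[366.69239796 332.73442313] bar end top [281.16354688 206.28348805]
[264.3538876  267.49075005] bar end top [284.55002598 324.81988458]
[[ 1.000e+00  2.000e-04 -7.000e-04 -1.000e-03]
 [ 7.000e-04 -2.939e-01  9.558e-01 -1.652e-01]
 [-1.000e-04 -9.558e-01 -2.939e-01  8.060e-02]
 [ 0.000e+00  0.000e+00  0.000e+00  1.000e+00]]
```

```bash
python3 - <<'E'
from h import *
M=np.array(robot.camera_params('wrist')['mount']);p=robot.camera_params('wrist')
def pt(P):
    q=np.linalg.inv(M)@np.append(P,1); return np.round([p['fx']*q[0]/q[2]+p['cx'],p['fy']*q[1]/q[2]+p['cy']],1)
for yy in [0,.006,.025]:
  for zz in [.0095,-.0095]: print(yy,zz,pt([.0434,yy,zz]),pt([.0242,yy,zz]),pt([0.002,yy,zz]))
E
python3 - <<'E'
import cv2,numpy as np
im=cv2.imread('pics/w1.png');im2=cv2.imread('pics/w2.png')
f=lambda i:cv2.convertScaleAbs(cv2.resize(i,None,fx=4,fy=4,interpolation=cv2.INTER_CUBIC),alpha=2)
cv2.imwrite('pics/c6.png',np.vstack([f(im[240:310,150:340]),f(im2[240:310,150:340])]))
E
```

```text
0 0.0095 [362.7 252.5] [326.2 252.5] [284.  252.5]
0 -0.0095 [360.1 284.9] [324.8 284.8] [283.9 284.8]
0.006 0.0095 [360.1 248.1] [324.7 248.1] [283.9 248.1]
0.006 -0.0095 [357.7 279.6] [323.4 279.6] [283.7 279.6]
0.025 0.0095 [352.8 235.8] [320.6 235.8] [283.4 235.8]
0.025 -0.0095 [350.8 264.9] [319.4 264.9] [283.2 264.9]
```

View pics/c6.png

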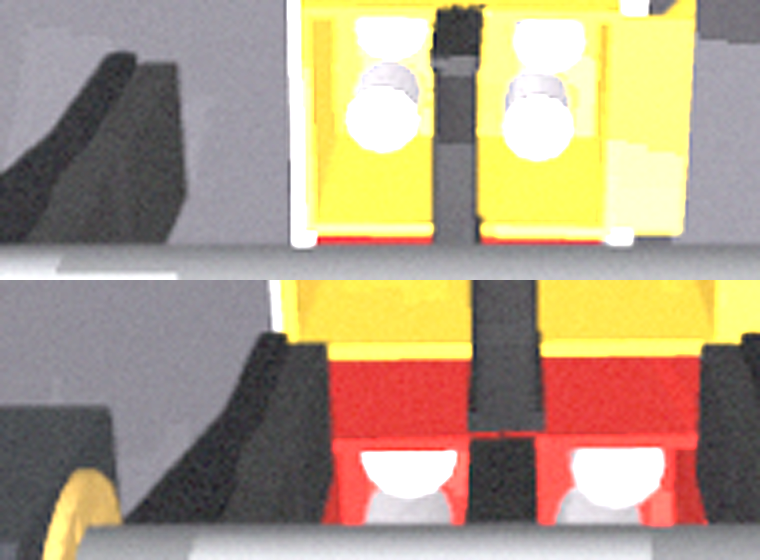

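carry_out(
  moves=[
    [0.4,0,-1,0,0,0,0],
    [0.4,0,-1,0,0,0,0],
    [0.4,0,-1,0,0,0,0],
    [0.4,0,-1,0,0,0,0],
    [0.4,0,-1,0,0,0,0],
    [0.4,0,0,0,0,0,0],
    [0.4,0.1,1.2,0,0,0,0],
    [0.4,0.1,2.2,0,0,0,0],
    [0.4,0.1,2.2,0,0,0,0],
    [0,0.1,2.2,0,0,0,0],
    [0,0.1,2.2,0,0,0,0],
    [0,0.1,2.2,0,0,0,0],
    [0,0.1,2.2,0,0,0,0],
    [0,0.1,2.2,0,0,0,0],
    [0,0.1,2.2,0,0,0,0],
  ],
)

```text
time: 5.5
position: [0.4536, -0.092, 0.1248]
tool_rot: [0.707, -0.01, 0.011, -0.707]
ft_force: [-0.7, -0.3, 2.5]
grip_width: 0.0118
```

```bash
python3 - <<'E'
from h import *
o=robot.get_obs(); print({k:np.round(v,4).tolist() for k,v in o.items()}); 
snap('side','s4')
im=cv2.imread('pics/s4.png')
cv2.imwrite('pics/c7.png',cv2.resize(im[130:215,245:330],None,fx=7,fy=7,interpolation=cv2.INTER_CUBIC))
E
```

```text
{'time': 5.5, 'q': [-0.4424, 0.4724, 1.9249, 0.0001, 0.7433, -0.4123], 'joint_velocities': [0.0027, 0.0002, -0.001, -0.0013, 0.0006, -0.001], 'joint_torque': [0.0513, -32.7722, -9.6356, 0.014, 0.0412, -0.0421], 'position': [0.4536, -0.092, 0.1248], 'tool_rot': [0.7072, -0.0104, 0.011, -0.7069], 'ft_force': [-0.7479, -0.2637, 2.4624], 'moment': [-0.0525, 0.0483, -0.085], 'grip_width': 0.0118}
```

View pics/c7.png

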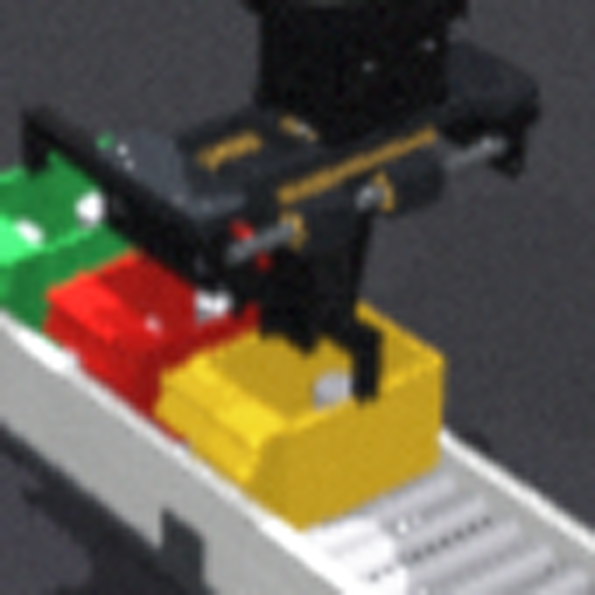

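carry_out(
  moves=[
    [0,0,0,0.5,0,0,0],
    [0,0,0,1.5,0,0,0],
    [0,0,0,3,0,0,0],
    [0,0,0,4.5,0,0,0],
    [0,0,0,6,0,0,0],
    [0,0,0,7.5,0,0,0],
    [0,0,0,9,0,0,0],
    [0,0,0,10.5,0,0,0],
    [0,0,0,12,0,0,0],
    [0,0,0,13.5,0,0,0],
    [0,0,0,14.7,0,0,0],
    [0,0,0,15.5,0,0,0],
    [0,0,0,16,0,0,0],
    [0,0,0,16.3,0,0,0],
    [0,0,0,16.3,0,0,0],
  ],
)

```text
time: 7.05
position: [0.4584, 0.0721, 0.1248]
tool_rot: [-0.707, 0.01, -0.011, 0.707]
ft_force: [0.3, 1.5, 6.3]
grip_width: 0.0118
```

```bash
python3 - <<'E'
from h import *
o,_=snap('wrist','w5'); print({k:np.round(v,4).tolist() for k,v in o.items()}); 
snap('side','s5')
im=cv2.imread('pics/s5.png')
cv2.imwrite('pics/c8.png',cv2.resize(im[150:255,265:370],None,fx=5.5,fy=5.5,interpolation=cv2.INTER_CUBIC))
E
```

```text
{'time': 7.05, 'q': [-0.0861, 0.4737, 1.9221, 0.0009, 0.745, -0.0572], 'joint_velocities': [-0.0084, -0.0012, 0.0007, -0.0012, 0.0021, -0.0017], 'joint_torque': [-0.0205, -31.2632, -9.0288, -0.0666, 0.0193, -0.0028], 'position': [0.4584, 0.0721, 0.1248], 'tool_rot': [-0.7068, 0.0101, -0.0108, 0.7072], 'ft_force': [0.3164, 1.4753, 6.3347], 'moment': [-0.0071, 0.0676, -0.0288], 'grip_width': 0.0118}
```

View pics/c8.png

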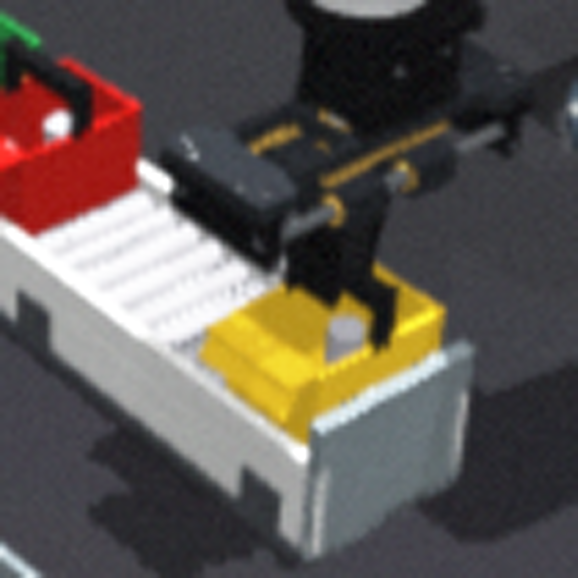

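View pics/w5.png

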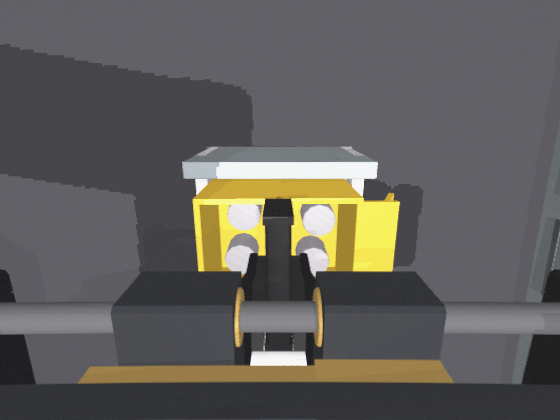

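carry_out(
  moves=[
    [0,0,0,0.2,0,0,0],
    [0,0,0,0.4,0,0,0],
    [0,0,0,0.6,0,0,0],
    [0,0,0,0.7,0,0,0],
    [0,0,0,0.7,0,0,0],
  ],
)

```text
time: 7.65
position: [0.4586, 0.0785, 0.1248]
tool_rot: [0.707, -0.01, 0.011, -0.707]
ft_force: [0.3, -1.3, 6.5]
grip_width: 0.0116
```

```bash
python3 - <<'E'
from h import *
o,_=snap('wrist','w6'); print({k:np.round(v,4).tolist() for k,v in o.items() if k[0] in 'fpm'}); 
im=cv2.imread('pics/w6.png')
cv2.imwrite('pics/c9.png',cv2.resize(im[130:230,170:410],None,fx=3,fy=3,interpolation=cv2.INTER_CUBIC))
E
```

```text
{'position': [0.4586, 0.0785, 0.1248], 'ft_force': [0.2519, -1.3414, 6.4878], 'moment': [-0.249, 0.1024, -0.0366]}
```

View pics/c9.png

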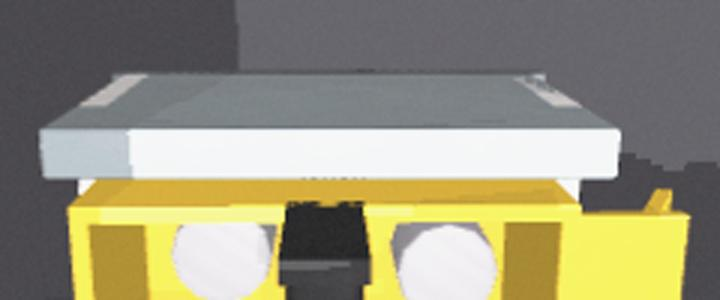

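carry_out(
  moves=[
    [0,0,0,0.1,0,0,0],
    [0,0,0,0.2,0,0,0],
    [0,0,0,0.3,0,0,0],
    [0,0,0,0.3,0,0,0],
    [0,0,0,0.3,0,0,0],
  ],
)

```text
time: 8.2
position: [0.4585, 0.0792, 0.125]
tool_rot: [0.709, -0.01, 0.01, -0.706]
ft_force: [-1.2, -10.2, 7.4]
grip_width: 0.0117
```

```bash
python3 - <<'E'
from h import *
o,_=snap('wrist','w7'); print({k:np.round(v,4).tolist() for k,v in o.items() if k[0] in 'fpm'}); 
im=cv2.imread('pics/w7.png')
cv2.imwrite('pics/c9.png',cv2.resize(im[130:230,170:410],None,fx=3,fy=3,interpolation=cv2.INTER_CUBIC))
E
```

```text
{'position': [0.4585, 0.0792, 0.125], 'ft_force': [-1.2082, -10.1746, 7.3873], 'moment': [-1.8876, 0.3258, -0.1235]}
```

View pics/c9.png

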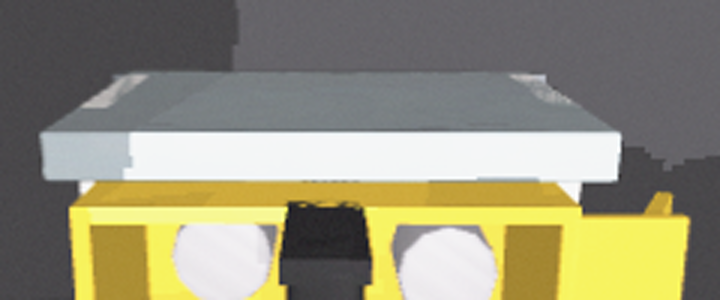

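carry_out(
  moves=[
    [0,0,0,-0.2,0,0,0],
    [0,0,0,-0.2,0,0,0],
    [0,0,0,-0.2,0,0,0],
    [0,0,0,-0.2,0,0,0],
    [0,0,-0.5,-0.3,0,0,0],
    [0,0,-2,-0.3,0,0,0],
    [0,0,-4,-0.3,0,0,0],
    [0,0,-6,-0.3,0,0,0],
    [0,0,-8,-0.3,0,0,0],
    [0,2,-8,-1,0,-0.01,0],
    [0,4.5,-8,-1.5,0,-0.02,0],
    [0,7,-8,-2,0,-0.03,0],
    [0,9.5,-8,-2.7,0,-0.047,0],
    [0,12,-8,-3.5,0,-0.047,0],
    [0,14.5,-8,-4.2,0,-0.047,0],
    [0,16.5,-8,-5,0,-0.047,0],
    [0,17.8,-8,-5,0,-0.047,0],
    [0,18.3,-8,-5,0,-0.047,0],
    [0,18.3,-8,-5,0,-0.047,0],
    [0,18.3,-8,-5,0,-0.047,0],
  ],
)

```text
time: 10.25
position: [0.6383, 0.0263, 0.2036]
tool_rot: [-0.707, -0.005, 0.007, 0.707]
ft_force: [-0.7, 0.1, -3.3]
grip_width: 0.0118
```

```bash
python3 - <<'E'
from h import *
o,_=snap('wrist','w8'); print({k:np.round(v,4).tolist() for k,v in o.items() if k[0] in 'fpmtg'});snap('side','s8');snap('top','t8')
print(R.from_quat(o['tool_rot']).as_matrix().round(3))
im=cv2.imread('pics/s8.png')
cv2.imwrite('pics/c10.png',cv2.resize(im[180:300,190:330],None,fx=4.5,fy=4.5,interpolation=cv2.INTER_CUBIC))
E
```

```text
{'time': 10.25, 'position': [0.6383, 0.0263, 0.2036], 'tool_rot': [-0.7068, -0.0051, 0.0073, 0.7073], 'ft_force': [-0.6762, 0.0636, -3.3077], 'moment': [-0.1287, 0.0768, 0.0033], 'grip_width': 0.0118}
[[ 1.    -0.003 -0.018]
 [ 0.018  0.001  1.   ]
 [-0.003 -1.     0.001]]
```

View pics/w8.png

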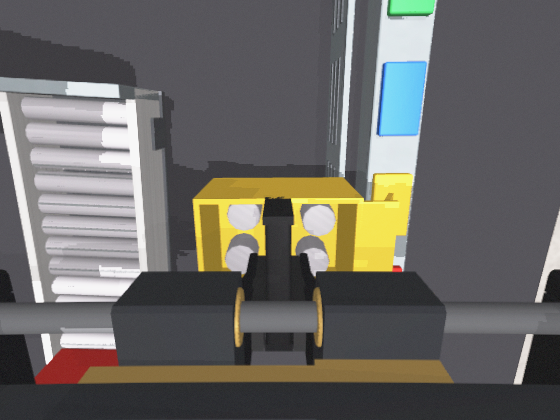

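View pics/c10.png

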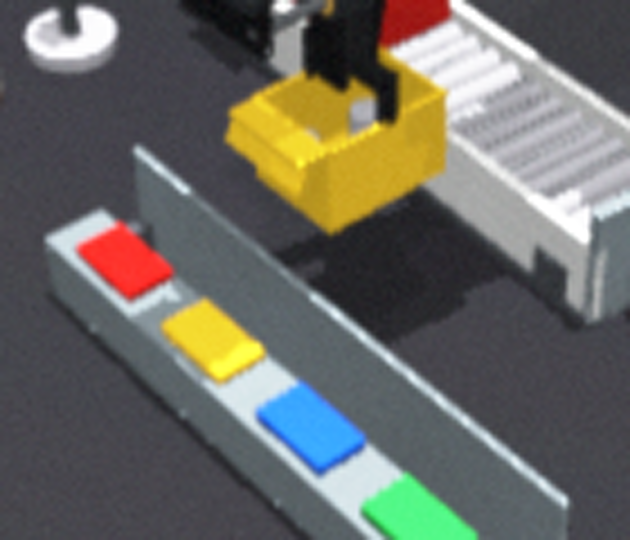

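```bash
python3 - <<'E'
from h import *
im=np.load('pics/w8.npy');g=cv2.cvtColor(im,cv2.COLOR_RGB2GRAY)
o=dict(position=[0.6383,0.0263,0.2036],tool_rot=[-0.7068,-0.0051,0.0073,0.7073])
for r in [5,30,60,90,120,150,170]:
    row=g[r,320:375].astype(int); c=[320+i for i in range(55) if row[i]>200]; print(r,c, onz('wrist',(c[0]-.5,r),.085,o).round(4) if c else '')
# bin: bar edges; bin bar top z = TCPz+.0222
zb=.2036+.0222
for a in [(265,224,zb),(291,224,zb),(196,201,zb-.032),(360,201,zb-.032),(400,204,zb-.034)]: print(onz('wrist',a[:2],a[2],o).round(4))
cv2.imwrite('pics/c11.png',cv2.resize(cv2.imread('pics/w8.png')[150:290,180:440],None,fx=3,fy=3,interpolation=cv2.INTER_CUBIC))
E
```

```text
5 [349, 350, 351, 352, 353, 354] [0.6852 0.1807 0.085 ]
30 [347, 348, 349, 350, 351, 352] [0.685  0.1647 0.085 ]
60 [345, 346, 347, 348, 349, 350] [0.6852 0.1446 0.085 ]
90 [344, 345, 346, 347, 348] [0.6861 0.1233 0.085 ]
120 [342, 343, 344, 345, 346, 347, 373, 374] [0.6862 0.1008 0.085 ]
150 [341, 342, 343, 344, 345, 370, 371, 372, 373, 374] [0.6872 0.0772 0.085 ]
170 [340, 341, 342, 343, 344, 369, 370, 371, 372, 373, 374] [0.6875 0.0606 0.085 ]
[0.6309 0.0589 0.2258]
[0.6424 0.0592 0.2258]
[0.5929 0.0604 0.1938]
[0.68   0.062  0.1938]
[0.702  0.0602 0.1918]
```

View pics/c11.png

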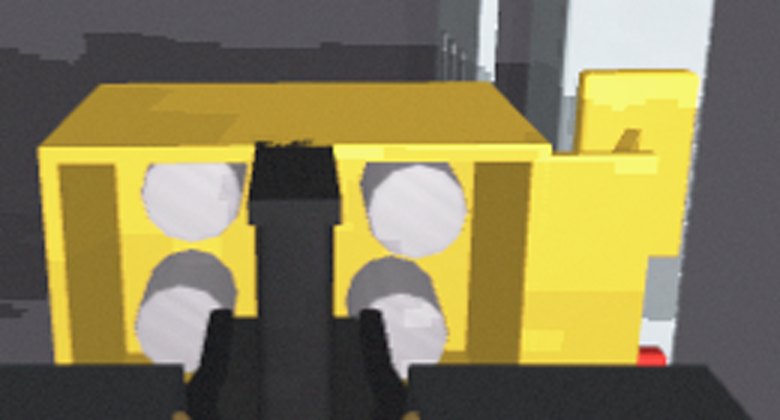

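carry_out(
  moves=[
    [0,0.3,0.5,-0.2,0,0,0],
    [0,0.3,2,-0.2,0,0,0],
    [0,0.3,3.5,-0.2,0,0,0],
    [0,0.3,5,-0.2,0,0,0],
    [0,0.3,6.5,-0.2,0,0,0],
    [0,0.3,7.3,-0.2,0,0,0],
    [0,0.3,8,-0.2,0,0,0],
    [0,0.3,8,-0.2,0,0,0],
  ],
)

```text
time: 11.2
position: [0.6424, 0.0236, 0.1234]
tool_rot: [-0.707, -0.005, 0.007, 0.707]
ft_force: [-0.3, -0.7, -3.4]
grip_width: 0.0121
```

```bash
python3 - <<'E'
from h import *
o,_=snap('wrist','w9'); print({k:np.round(v,4).tolist() for k,v in o.items() if k[0] in 'fpmtg'});snap('side','s9')
im=cv2.imread('pics/s9.png')
cv2.imwrite('pics/c12.png',cv2.resize(im[190:310,190:330],None,fx=4.5,fy=4.5,interpolation=cv2.INTER_CUBIC))
E
```

```text
{'time': 11.2, 'position': [0.6424, 0.0236, 0.1234], 'tool_rot': [-0.707, -0.0054, 0.0067, 0.7072], 'ft_force': [-0.2572, -0.6843, -3.3676], 'moment': [-0.1061, 0.1058, -0.0421], 'grip_width': 0.0121}
```

View pics/c12.png

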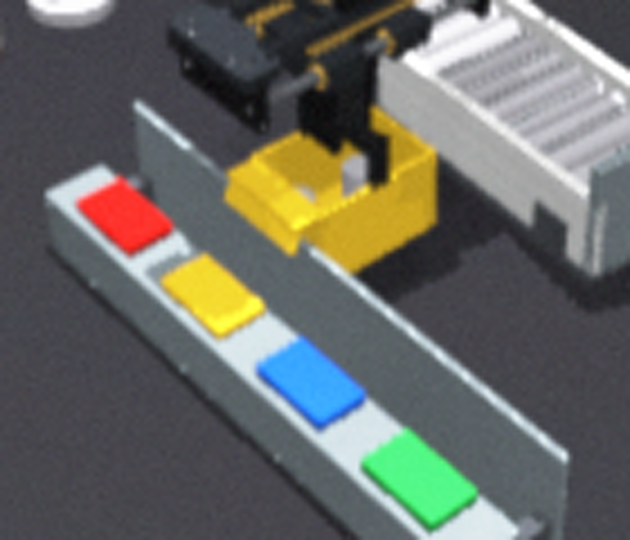

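View pics/w9.png

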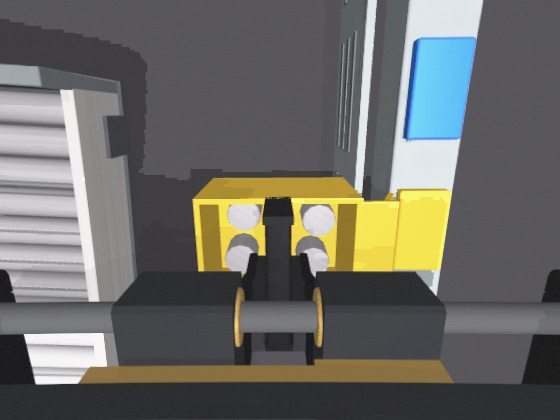

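```bash
python3 - <<'E'
from h import *
im=np.load('pics/w9.npy');g=cv2.cvtColor(im,cv2.COLOR_RGB2GRAY)
o=dict(position=[0.6424,0.0236,0.1234],tool_rot=[-0.707,-0.0054,0.0067,0.7072])
for r in [20,60,100,140,170,185]:
    row=g[r,345:385].astype(int); c=[345+i for i in range(40) if row[i]>195]; print(r,c[:1],c[-1:], onz('wrist',(c[0]-.5,r),.085,o).round(4) if c else '', onz('wrist',(c[-1]+.5,r),.085,o).round(4) if c else '')
zb=.1234+.0222
for a in [(265,224,zb),(291,224,zb),(196,201,zb-.032),(358,201,zb-.032),(402,204,zb-.034)]: print(onz('wrist',a[:2],a[2],o).round(4))
E
```

```text
20 [367] [374] [0.6856 0.1504 0.085 ] [0.6898 0.1504 0.085 ]
60 [364] [371] [0.6859 0.1313 0.085 ] [0.6903 0.1313 0.085 ]
100 [361] [368] [0.6862 0.1108 0.085 ] [0.6907 0.1108 0.085 ]
140 [358] [365] [0.6865 0.0887 0.085 ] [0.6912 0.0888 0.085 ]
170 [356] [363] [0.6869 0.0711 0.085 ] [0.6916 0.0712 0.085 ]
185 [355] [362] [0.687 0.062 0.085] [0.6919 0.062  0.085 ]
[0.635  0.0563 0.1456]
[0.6465 0.0565 0.1456]
[0.597  0.0578 0.1136]
[0.683  0.0593 0.1136]
[0.7072 0.0575 0.1116]
```

carry_out(
  moves=[
    [0,-0.2,0,0,0,0,0],
    [0,-0.2,0.5,0,0,0,0],
    [0,-0.2,1,0,0,0,0],
    [0,-0.2,1.5,0,0,0,0],
    [0,-0.2,2,0,0,0,0],
    [0,-0.2,2.2,0,0,0,0],
    [0,-0.2,2.2,0,0,0,0],
    [0,-0.2,2.2,0,0,0,0],
  ],
)

```text
time: 12.1
position: [0.641, 0.0236, 0.1024]
tool_rot: [-0.707, -0.006, 0.006, 0.707]
ft_force: [0.7, -0.1, -3.4]
grip_width: 0.0118
```

```bash
python3 - <<'E'
from h import *
o,_=snap('wrist','w10'); print({k:np.round(v,4).tolist() for k,v in o.items() if k[0] in 'fpmtg'});snap('side','s10')
im=cv2.imread('pics/s10.png')
cv2.imwrite('pics/c13.png',cv2.resize(im[190:310,190:330],None,fx=4.5,fy=4.5,interpolation=cv2.INTER_CUBIC))
E
```

```text
{'time': 12.1, 'position': [0.641, 0.0236, 0.1024], 'tool_rot': [-0.7071, -0.006, 0.006, 0.7071], 'ft_force': [0.7015, -0.0695, -3.3712], 'moment': [-0.1069, 0.0182, 0.0262], 'grip_width': 0.0118}
```

View pics/c13.png

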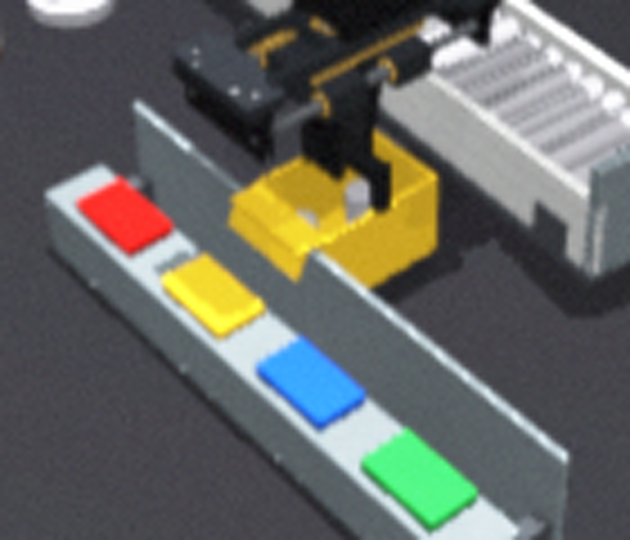

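carry_out(
  moves=[
    [0,0,0.2,0,0,0,0],
    [0,0,0.3,0,0,0,0],
    [0,0,0.4,0,0,0,0],
    [0,0,0.5,0,0,0,0],
    [0,0,0.5,0,0,0,0],
    [0,0,0.5,0,0,0,0],
  ],
)

```text
time: 12.8
position: [0.6408, 0.0236, 0.0977]
tool_rot: [0.707, 0.006, -0.006, -0.707]
ft_force: [-2.1, 0.2, -0.5]
grip_width: 0.0121
```

carry_out(
  moves=[
    [0.15,0,0,0,0,0,0],
    [0.3,-0.3,0,0,0,0,0],
    [0.45,-0.5,0,0,0,0,0],
    [0.6,-0.5,0,0,0,0,0],
    [0.6,-0.5,0,0,0,0,0],
    [0.6,-0.5,0,0,0,0,0],
    [0.6,-0.5,-1,0,0,0,0],
    [0.6,-0.5,-3,0,0,0,0],
    [0.6,-0.5,-6,0,0,0,0],
    [0.6,-0.5,-10,0,0,0,0],
    [0.6,-0.5,-13,0,0,0,0],
    [0.6,-0.5,-13,0,0,0,0],
  ],
)

```text
time: 14.0
position: [0.6395, 0.0232, 0.2339]
tool_rot: [0.708, 0.01, -0.002, -0.706]
ft_force: [0.4, -0.1, 0.7]
grip_width: 0.0522
```

```bash
python3 - <<'E'
from h import *
o,_=snap('wrist','w11'); print({k:np.round(v,4).tolist() for k,v in o.items() if k[0] in 'fpmtg'});snap('side','s11')
im=cv2.imread('pics/s11.png')
cv2.imwrite('pics/c14.png',cv2.resize(im[140:310,190:390],None,fx=3.5,fy=3.5,interpolation=cv2.INTER_CUBIC))
E
```

```text
{'time': 14.0, 'position': [0.6395, 0.0232, 0.2339], 'tool_rot': [0.7077, 0.0104, -0.0018, -0.7065], 'ft_force': [0.4379, -0.127, 0.7011], 'moment': [-0.0586, 0.0301, -0.0203], 'grip_width': 0.0522}
```

View pics/c14.png

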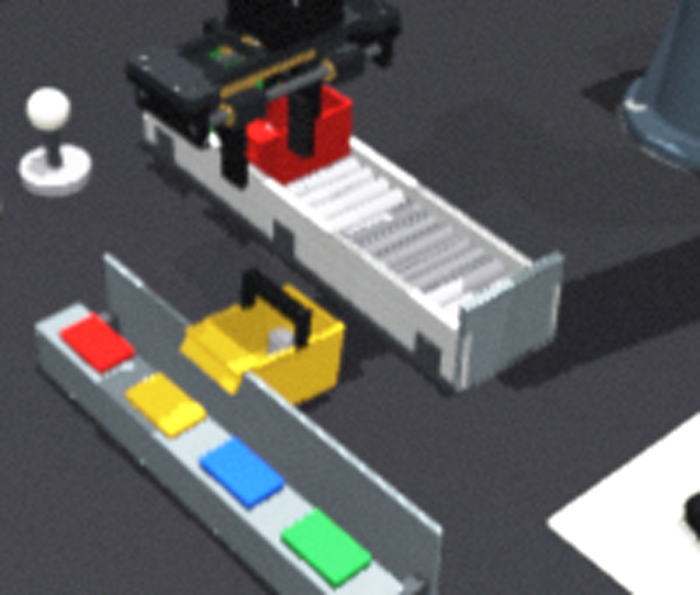

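View pics/w11.png

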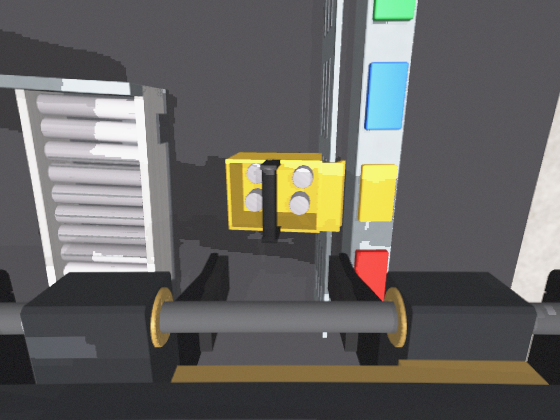

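carry_out(
  moves=[
    [0.5,-4,0,-3,0,0.047,0],
    [0.5,-8,0,-7,0,0.047,0],
    [0.5,-12,0,-11,0,0.047,0],
    [0.5,-16,0.5,-15,0,0.047,0],
    [0.5,-18.5,0.8,-18.5,0,0.047,0],
    [0.5,-19.2,0.8,-19.6,0,0.047,0],
    [0.5,-19.2,0.8,-19.6,0,0.047,0],
    [0.5,-19.2,0.8,-19.6,0,0.047,0],
    [0.5,-19.2,0.8,-19.6,0,0.047,0],
  ],
)

```text
time: 15.0
position: [0.4475, -0.1748, 0.219]
tool_rot: [-0.707, 0.011, -0.01, 0.707]
ft_force: [0.3, -0.2, -0.5]
grip_width: 0.0433
```

```bash
python3 - <<'E'
from h import *
o=dict(position=[0.6395,0.0232,0.2339],tool_rot=[0.7077,0.0104,-0.0018,-0.7065])
print('yellow corners',[onz('wrist',a,.088,o).round(4).tolist() for a in [(229,160),(228,229),(345,230),(345,162)]],'tag',[onz('wrist',a,.06,o).round(4).tolist() for a in [(378,193)]])
o,_=snap('wrist','w12'); print({k:np.round(v,4).tolist() for k,v in o.items() if k[0] in 'fpmtg'});snap('top','t12')
im=cv2.imread('pics/t12.png')
cv2.imwrite('pics/c15.png',cv2.resize(im[140:300,180:440],None,fx=3,fy=3,interpolation=cv2.INTER_CUBIC))
E
```

```text
yellow corners [[0.5947, 0.0602, 0.088], [0.592, -0.0064, 0.088], [0.7056, -0.0059, 0.088], [0.7005, 0.06, 0.088]] tag [[0.7427, 0.0248, 0.06]]
{'time': 15.0, 'position': [0.4475, -0.1748, 0.219], 'tool_rot': [-0.7067, 0.0106, -0.0101, 0.7074], 'ft_force': [0.2739, -0.1523, -0.546], 'moment': [-0.1082, 0.1015, 0.0047], 'grip_width': 0.0433}
```

View pics/w12.png

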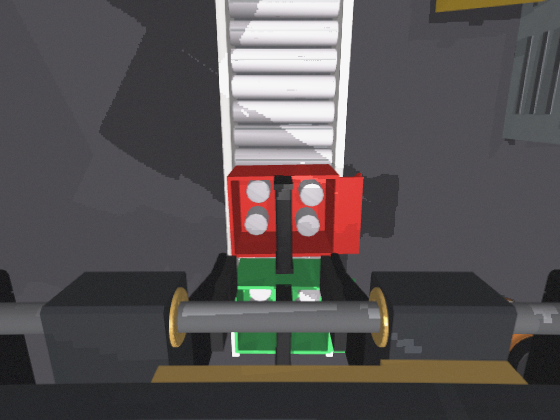

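View pics/c15.png

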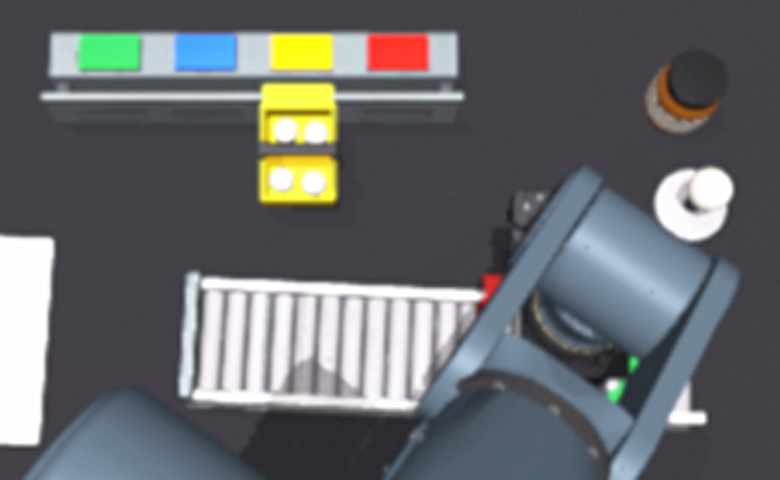

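```bash
python3 - <<'E'
from h import *
o=robot.get_obs(); print(o['position'])
P=lambda u,v,z:onz('wrist',(u,v),z,o).round(4)
for a in [(275,187,.147),(293,187,.147),(276,273,.147),(293,273,.147),(228,178,.115),(334,178,.115),(232,255,.115),(333,254,.115)]: print(a,P(*a))
E
```

```text
[ 0.44780769 -0.17465397  0.21920224]
(275, 187, 0.147) [ 0.4452 -0.1456  0.147 ]
(293, 187, 0.147) [ 0.458 -0.146  0.147]
(276, 273, 0.147) [ 0.4439 -0.2132  0.147 ]
(293, 273, 0.147) [ 0.457  -0.2136  0.147 ]
(228, 178, 0.115) [ 0.4072 -0.1442  0.115 ]
(334, 178, 0.115) [ 0.4922 -0.1466  0.115 ]
(232, 255, 0.115) [ 0.4059 -0.2111  0.115 ]
(333, 254, 0.115) [ 0.4926 -0.2126  0.115 ]
```

carry_out(
  moves=[
    [0.45,0.35,2,-0.5,0,0,0],
    [0.45,0.35,4.5,-0.5,0,0,0],
    [0.45,0.35,7,-0.5,0,0,0],
    [0.45,0.35,8.5,-0.5,0,0,0],
    [0.45,0.35,9.4,-0.5,0,0,0],
    [0.45,0.35,9.4,-0.5,0,0,0],
    [0,0.35,9.4,-0.5,0,0,0],
    [0,0.35,9.4,-0.5,0,0,0],
    [0,0.35,9.4,-0.5,0,0,0],
    [0,0.35,9.4,-0.5,0,0,0],
    [0,0.35,9.4,-0.5,0,0,0],
    [0,0.35,9.4,-0.5,0,0,0],
  ],
  force=25,
)

```text
time: 16.3
position: [0.451, -0.1812, 0.1259]
tool_rot: [0.707, -0.01, 0.011, -0.707]
ft_force: [0.4, 0.9, 3.7]
grip_width: 0.0118
```

carry_out(
  moves=[
    [0,0,0,0.5,0,0,0],
    [0,0,0,2,0,0,0],
    [0,0,0,4,0,0,0],
    [0,0,0,6,0,0,0],
    [0,0,0,8,0,0,0],
    [0,0,0,10,0,0,0],
    [0,0,0,12,0,0,0],
    [0,0,0,14,0,0,0],
    [0,0,0,16,0,0,0],
    [0,0,0,18,0,0,0],
    [0,0,0,20,0,0,0],
    [0,0,0,22,0,0,0],
    [0,0,0,23.3,0,0,0],
    [0,0,0,24.3,0,0,0],
    [0,0,0,25,0,0,0],
    [0,0,0,25.4,0,0,0],
    [0,0,0,25.6,0,0,0],
    [0,0,0,25.7,0,0,0],
    [0,0,0,25.8,0,0,0],
    [0,0,0,25.8,0,0,0],
  ],
)

```text
time: 18.3
position: [0.4586, 0.0774, 0.1259]
tool_rot: [0.707, -0.01, 0.011, -0.707]
ft_force: [0.0, -1.5, 6.9]
grip_width: 0.0116
```

carry_out(
  moves=[
    [0,0,0,0.1,0,0,0],
    [0,0,0,0.2,0,0,0],
    [0,0,0,0.3,0,0,0],
    [0,0,0,0.3,0,0,0],
  ],
)

```text
time: 18.7
position: [0.4585, 0.0781, 0.1262]
tool_rot: [0.709, -0.01, 0.01, -0.705]
ft_force: [-0.7, -10.9, 8.9]
grip_width: 0.0117
```

```bash
python3 - <<'E'
from h import *
o,_=snap('wrist','w13'); print({k:np.round(v,4).tolist() for k,v in o.items() if k[0] in 'fpmtg'})
E
```

```text
{'time': 18.7, 'position': [0.4585, 0.0781, 0.1262], 'tool_rot': [0.7086, -0.0096, 0.01, -0.7054], 'ft_force': [-0.6873, -10.8973, 8.9135], 'moment': [-2.0244, 0.23, -0.1324], 'grip_width': 0.0117}
```

View pics/w13.png

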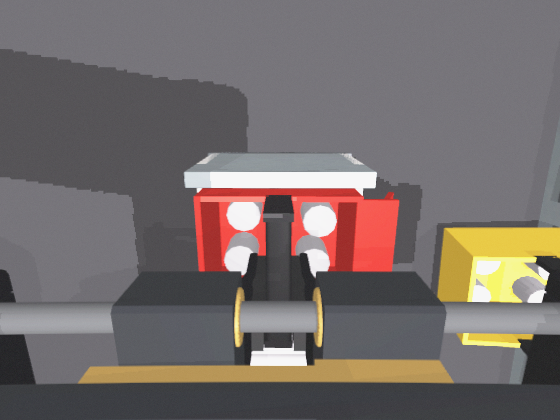

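carry_out(
  moves=[
    [0,0,0,-0.2,0,0,0],
    [0,0,0,-0.2,0,0,0],
    [0,0,0,-0.2,0,0,0],
    [0,0,0,-0.2,0,0,0],
    [0,0,-0.5,-0.3,0,0,0],
    [0,0,-2,-0.3,0,0,0],
    [0,0,-4.5,-0.3,0,0,0],
    [0,0,-7,-1,0,0,0],
    [0,0,-9,-3,0,0,0],
    [0,0,-9,-5.5,0,-0.01,0],
    [0,1,-9,-8.5,0,-0.02,0],
    [0,3,-9,-11.5,0,-0.03,0],
    [0,5.5,-9,-13.5,0,-0.047,0],
    [0,8,-9,-14.2,0,-0.047,0],
    [0,11,-9,-14.2,0,-0.047,0],
    [0,14,-9,-14.2,0,-0.047,0],
    [0,16.5,-9,-14.2,0,-0.047,0],
    [0,18,-9,-14.2,0,-0.047,0],
    [0,18.8,-9,-14.2,0,-0.047,0],
    [0,18.8,-9,-14.2,0,-0.047,0],
  ],
)

```text
time: 20.75
position: [0.6417, -0.0668, 0.2141]
tool_rot: [-0.707, -0.005, 0.007, 0.707]
ft_force: [0.4, 0.9, -2.8]
grip_width: 0.0115
```

carry_out(
  moves=[
    [0,0,0,0,0,0,0],
    [0,0,0,0,0,0,0],
  ],
)

```text
time: 20.95
position: [0.6407, -0.0671, 0.2151]
tool_rot: [-0.707, -0.005, 0.007, 0.707]
ft_force: [-0.6, 0.2, -2.5]
grip_width: 0.0116
```

```bash
python3 - <<'E'
from h import *
o,im=snap('wrist','w14'); print({k:np.round(v,4).tolist() for k,v in o.items() if k[0] in 'fpmtg'})
P=lambda u,v,z:onz('wrist',(u,v),z,o).round(4)
g=cv2.cvtColor(im,cv2.COLOR_RGB2GRAY)
for r in [5,30,60,90,120,150,170]:
    row=g[r,320:385].astype(int); c=[320+i for i in range(65) if row[i]>195]; print(r,c, P(c[0]-.5,r,.085) if c else '')
E
```

```text
{'time': 20.95, 'position': [0.6407, -0.0671, 0.2151], 'tool_rot': [-0.7069, -0.0053, 0.0067, 0.7073], 'ft_force': [-0.5788, 0.1713, -2.5417], 'moment': [-0.1376, 0.0756, -0.0444], 'grip_width': 0.0116}
5 [] 
30 [] 
60 [328, 329, 330, 331, 332, 333, 334, 335, 336, 337, 338, 339, 340, 341, 342, 343, 344, 345, 346, 347, 348, 349, 350, 351, 352, 353, 354, 355, 356] [0.6764 0.0524 0.085 ]
90 [321, 322, 323, 324, 325, 326, 327, 328, 329, 330, 331, 332, 333, 334, 335, 336, 337, 338, 339, 340, 341, 342, 343, 344, 345, 346, 347, 348, 349, 350, 351, 352, 353, 354, 379, 380, 381, 382, 383, 384] [0.6721 0.0302 0.085 ]
120 [320, 321, 322, 323, 324, 325, 326, 327, 328, 329, 330, 331, 332, 333, 334, 335, 336, 337, 338, 339, 340, 341, 342, 343, 344, 345, 346, 347, 348, 349, 350, 351, 352, 376, 377, 378, 379, 380, 381, 382, 383, 384] [0.6725 0.0068 0.085 ]
150 [] 
170 []
```

View pics/w14.png

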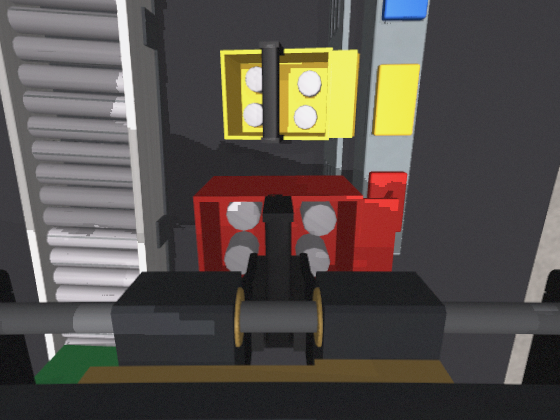

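carry_out(
  moves=[
    [0,0.15,0.5,-0.3,0,0,0],
    [0,0.15,2,-0.3,0,0,0],
    [0,0.15,4,-0.3,0,0,0],
    [0,0.15,6,-0.3,0,0,0],
    [0,0.15,7.5,-0.3,0,0,0],
    [0,0.15,8.5,-0.3,0,0,0],
    [0,0.15,8.8,-0.3,0,0,0],
    [0,0.15,8.8,-0.3,0,0,0],
  ],
)

```text
time: 21.8
position: [0.6437, -0.0706, 0.1273]
tool_rot: [-0.707, -0.006, 0.006, 0.707]
ft_force: [0.1, 0.3, -1.5]
grip_width: 0.0116
```

```bash
python3 - <<'E'
from h import *
o,im=snap('wrist','w15'); print({k:np.round(v,4).tolist() for k,v in o.items() if k[0] in 'fpmtg'})
snap('side','s15')
im2=cv2.imread('pics/s15.png')
cv2.imwrite('pics/c16.png',cv2.resize(im2[190:310,180:320],None,fx=4.5,fy=4.5,interpolation=cv2.INTER_CUBIC))
P=lambda u,v,z:onz('wrist',(u,v),z,o).round(4)
g=cv2.cvtColor(im,cv2.COLOR_RGB2GRAY)
for r in range(140,196,6):
    row=g[r,335:375].astype(int); c=[335+i for i in range(40) if row[i]>180]; print(r,c, P(c[0]-.5,r,.085) if c else '')
zb=o['position'][2]+.0212
for a in [(265,222,zb),(291,222,zb),(196,199,zb-.032),(358,199,zb-.032)]: print(P(*a))
E
```

```text
{'time': 21.8, 'position': [0.6437, -0.0706, 0.1273], 'tool_rot': [-0.7071, -0.0059, 0.0061, 0.7071], 'ft_force': [0.1478, 0.2837, -1.5337], 'moment': [-0.1104, 0.0529, -0.0243], 'grip_width': 0.0116}
140 [340, 341, 342, 343, 344, 345, 346, 347, 348, 349, 350, 351, 352, 353, 354, 355, 356, 357, 358, 359, 360, 361, 362, 363, 364, 365, 366, 367, 368, 369, 370, 371, 372, 373, 374] [ 0.6781 -0.0059  0.085 ]
146 [] 
152 [] 
158 [] 
164 [] 
170 [] 
176 [] 
182 [] 
188 [] 
194 [] 
[ 0.6362 -0.0373  0.1485]
[ 0.6478 -0.0371  0.1485]
[ 0.5982 -0.0356  0.1165]
[ 0.6845 -0.0341  0.1165]
```

View pics/c16.png

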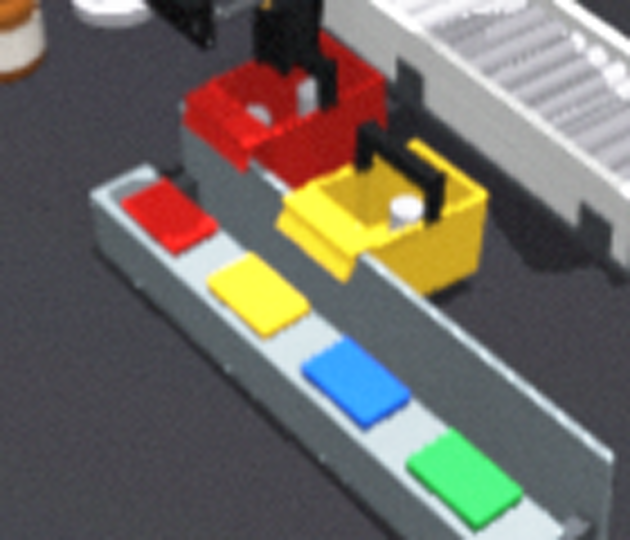

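View pics/w15.png

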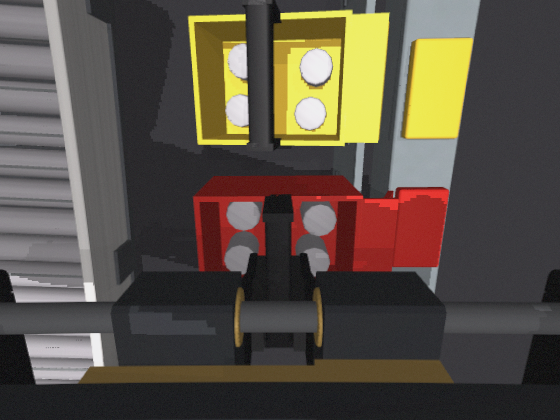

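```bash
python3 - <<'E'
from h import *
im=np.load('pics/w15.npy');g=cv2.cvtColor(im,cv2.COLOR_RGB2GRAY)
o=dict(position=[0.6437,-0.0706,0.1273],tool_rot=[-0.7071,-0.0059,0.0061,0.7071])
for r in [150,160,170]: print(g[r,345:375].tolist())
for u,r in [(354.5,160),(361.5,160)]: print(onz('wrist',(u,r),.085,o).round(4))
E
```

```text
[64, 64, 65, 65, 63, 64, 64, 64, 61, 63, 67, 118, 163, 165, 165, 165, 165, 165, 156, 68, 59, 52, 55, 56, 57, 55, 55, 54, 58, 65]
[63, 65, 64, 65, 64, 62, 63, 66, 62, 56, 84, 151, 166, 165, 165, 163, 164, 160, 111, 54, 57, 54, 57, 57, 57, 58, 55, 56, 63, 63]
[66, 64, 67, 64, 63, 65, 64, 62, 55, 83, 148, 168, 164, 163, 165, 164, 162, 138, 56, 54, 56, 54, 54, 54, 55, 55, 56, 64, 63, 63]
[ 0.688  -0.0177  0.085 ]
[ 0.6922 -0.0176  0.085 ]
```

carry_out(
  moves=[
    [0,-0.1,0,0,0,0,0],
    [0,-0.1,0.6,0,0,0,0],
    [0,-0.1,1.2,0,0,0,0],
    [0,-0.1,1.8,0,0,0,0],
    [0,-0.1,2.2,0,0,0,0],
    [0,-0.1,2.3,0,0,0,0],
    [0,-0.1,2.3,0,0,0,0],
    [0,-0.1,2.3,0,0,0,0],
  ],
)

```text
time: 22.7
position: [0.6428, -0.0706, 0.1046]
tool_rot: [0.707, 0.006, -0.006, -0.707]
ft_force: [0.4, 0.6, -2.8]
grip_width: 0.0116
```

```bash
python3 - <<'E'
from h import *
o=robot.get_obs(); print({k:np.round(v,4).tolist() for k,v in o.items() if k[0] in 'fpmtg'})
snap('side','s16')
im2=cv2.imread('pics/s16.png')
cv2.imwrite('pics/c17.png',cv2.resize(im2[190:310,180:320],None,fx=4.5,fy=4.5,interpolation=cv2.INTER_CUBIC))
E
```

```text
{'time': 22.7, 'position': [0.6428, -0.0706, 0.1046], 'tool_rot': [0.7071, 0.0061, -0.0059, -0.707], 'ft_force': [0.4138, 0.5674, -2.7769], 'moment': [-0.1531, 0.1065, -0.0265], 'grip_width': 0.0116}
```

View pics/c17.png

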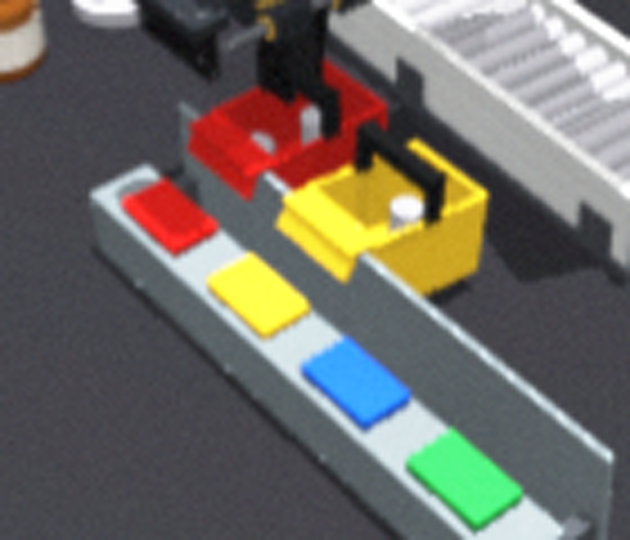

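carry_out(
  moves=[
    [0,0,0.2,0,0,0,0],
    [0,0,0.4,0,0,0,0],
    [0,0,0.5,0,0,0,0],
    [0,0,0.6,0,0,0,0],
    [0,0,0.6,0,0,0,0],
    [0,0,0.6,0,0,0,0],
  ],
)

```text
time: 23.35
position: [0.6424, -0.0705, 0.0988]
tool_rot: [0.707, 0.006, -0.006, -0.707]
ft_force: [-3.1, 0.1, 1.4]
grip_width: 0.0121
```

carry_out(
  moves=[
    [0.15,0,0,0,0,0,0],
    [0.3,-0.3,0,0,0,0,0],
    [0.45,-0.5,0,0,0,0,0],
    [0.6,-0.5,0,0,0,0,0],
    [0.6,-0.5,0,0,0,0,0],
    [0.6,-0.5,0,0,0,0,0],
    [0.6,-0.5,-1,0,0,0,0],
    [0.6,-0.5,-3,0,0,0,0],
    [0.6,-0.5,-6,0,0,0,0],
    [0.6,-0.5,-10,0,0,0,0],
    [0.6,-0.5,-13,0,0,0,0],
    [0.6,-0.5,-13,0,0,0,0],
    [0.6,-0.5,-13,0,0,0,0],
  ],
)

```text
time: 24.65
position: [0.638, -0.0707, 0.23]
tool_rot: [0.707, 0.007, -0.005, -0.707]
ft_force: [-0.1, -0.3, -0.6]
grip_width: 0.0521
```

```bash
python3 - <<'E'
from h import *
o,_=snap('wrist','w17'); print({k:np.round(v,4).tolist() for k,v in o.items() if k[0] in 'fpmtg'});snap('side','s17')
im=cv2.imread('pics/s17.png')
cv2.imwrite('pics/c18.png',cv2.resize(im[140:310,180:380],None,fx=3.5,fy=3.5,interpolation=cv2.INTER_CUBIC))
E
```

```text
{'time': 24.65, 'position': [0.638, -0.0707, 0.23], 'tool_rot': [0.7074, 0.0069, -0.0052, -0.7068], 'ft_force': [-0.0681, -0.2676, -0.5927], 'moment': [-0.0538, 0.0779, 0.0904], 'grip_width': 0.0521}
```

View pics/c18.png

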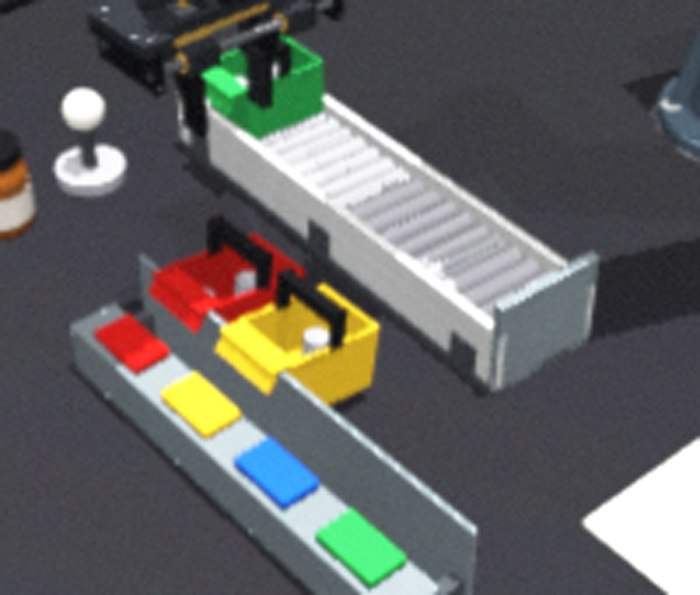

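View pics/w17.png

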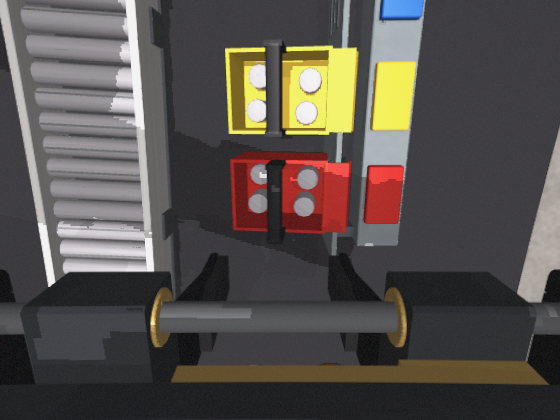

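carry_out(
  moves=[
    [0.5,-4,0,-3,0,0.047,0],
    [0.5,-8,0,-7,0,0.047,0],
    [0.5,-12,0,-11,0,0.047,0],
    [0.5,-16,0.5,-15,0,0.047,0],
    [0.5,-18.5,0.8,-18.5,0,0.047,0],
    [0.5,-19.3,0.8,-19.7,0,0.047,0],
    [0.5,-19.3,0.8,-19.7,0,0.047,0],
    [0.5,-19.3,0.8,-19.7,0,0.047,0],
    [0.5,-19.3,0.8,-19.7,0,0.047,0],
    [0.5,-19.3,0.8,-19.7,0,0.047,0],
  ],
)

```text
time: 25.75
position: [0.4486, -0.2696, 0.2201]
tool_rot: [-0.707, 0.01, -0.01, 0.707]
ft_force: [0.5, 0.3, 0.4]
grip_width: 0.0435
```

```bash
python3 - <<'E'
from h import *
o=dict(position=[0.638,-0.0707,0.23],tool_rot=[0.7074,0.0069,-0.0052,-0.7068])
print('red corners',[onz('wrist',a,.088,o).round(4).tolist() for a in [(232,157),(233,229),(350,231),(348,163)]],'tag',[onz('wrist',a,.06,o).round(4).tolist() for a in [(384,195)]])
o,_=snap('wrist','w18'); print({k:np.round(v,4).tolist() for k,v in o.items() if k[0] in 'fpmtg'})
E
```

```text
red corners [[0.5951, -0.0304, 0.088], [0.5944, -0.0989, 0.088], [0.7065, -0.099, 0.088], [0.6995, -0.034, 0.088]] tag [[0.7442, -0.0698, 0.06]]
{'time': 25.75, 'position': [0.4486, -0.2696, 0.2201], 'tool_rot': [-0.7068, 0.0101, -0.0098, 0.7073], 'ft_force': [0.5189, 0.2645, 0.3707], 'moment': [-0.0241, 0.0305, 0.0749], 'grip_width': 0.0435}
```

View pics/w18.png

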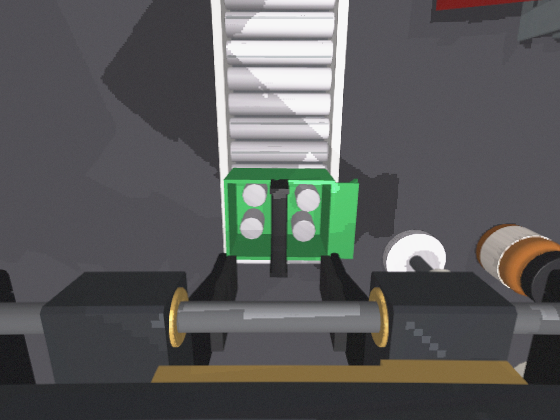

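```bash
python3 - <<'E'
from h import *
o=robot.get_obs(); print(o['position'])
P=lambda u,v,z:onz('wrist',(u,v),z,o).round(4)
for a in [(271,190,.147),(288,190,.147),(271,276,.147),(288,276,.147),(225,181,.115),(332,181,.115),(227,259,.115),(331,258,.115),(414,258,.0)]: print(a,P(*a))
E
```

```text
[ 0.44861668 -0.26968331  0.2202205 ]
(271, 190, 0.147) [ 0.4431 -0.243   0.147 ]
(288, 190, 0.147) [ 0.4553 -0.2433  0.147 ]
(271, 276, 0.147) [ 0.4407 -0.3112  0.147 ]
(288, 276, 0.147) [ 0.4539 -0.3115  0.147 ]
(225, 181, 0.115) [ 0.4053 -0.2418  0.115 ]
(332, 181, 0.115) [ 0.4916 -0.2442  0.115 ]
(227, 259, 0.115) [ 0.402  -0.3102  0.115 ]
(331, 258, 0.115) [ 0.492  -0.3118  0.115 ]
(414, 258, 0.0) [ 0.6114 -0.3665  0.    ]
```

carry_out(
  moves=[
    [0.45,0,2,-0.7,0,0,0],
    [0.45,0,4.5,-0.7,0,0,0],
    [0.45,0,7,-0.7,0,0,0],
    [0.45,0,8.5,-0.7,0,0,0],
    [0.45,0,9.4,-0.7,0,0,0],
    [0.45,0,9.4,-0.7,0,0,0],
    [0,0,9.4,-0.7,0,0,0],
    [0,0,9.4,-0.7,0,0,0],
    [0,0,9.4,-0.7,0,0,0],
    [0,0,9.4,-0.7,0,0,0],
    [0,0,9.4,-0.7,0,0,0],
    [0,0,9.4,-0.7,0,0,0],
  ],
  force=25,
)

```text
time: 27.0
position: [0.4482, -0.2782, 0.1269]
tool_rot: [0.707, -0.01, 0.011, -0.707]
ft_force: [0.9, 0.1, 2.3]
grip_width: 0.0116
```

carry_out(
  moves=[
    [0,0,0,0.5,0,0,0],
    [0,0,0,2,0,0,0],
    [0,0,0,4,0,0,0],
    [0,0,0,6,0,0,0],
    [0,0,0,8,0,0,0],
    [0,0,0,10,0,0,0],
    [0,0,0,12,0,0,0],
    [0,0,0,14,0,0,0],
    [0,0,0,16,0,0,0],
    [0,0,0,18,0,0,0],
    [0,0,0,20,0,0,0],
    [0,0,0,22,0,0,0],
    [0,0,0,24,0,0,0],
    [0,0,0,26,0,0,0],
    [0,0,0,28,0,0,0],
    [0,0,0,29.5,0,0,0],
    [0,0,0,30.5,0,0,0],
    [0,0,0,31,0,0,0],
    [0,0,0,31,0,0,0],
    [0,0,0,31,0,0,0],
  ],
)

```text
time: 29.0
position: [0.4574, 0.0325, 0.1269]
tool_rot: [-0.707, 0.01, -0.011, 0.707]
ft_force: [1.5, -0.8, 6.8]
grip_width: 0.0118
```

carry_out(
  moves=[
    [0,0,0,1,0,0,0],
    [0,0,0,2,0,0,0],
    [0,0,0,3,0,0,0],
    [0,0,0,3.7,0,0,0],
    [0,0,0,4.1,0,0,0],
    [0,0,0,4.3,0,0,0],
    [0,0,0,4.4,0,0,0],
    [0,0,0,4.5,0,0,0],
    [0,0,0,4.5,0,0,0],
  ],
)

```text
time: 29.9
position: [0.4587, 0.0771, 0.1269]
tool_rot: [-0.707, 0.01, -0.011, 0.707]
ft_force: [0.8, 1.0, 6.1]
grip_width: 0.0119
```

carry_out(
  moves=[
    [0,0,0,0.1,0,0,0],
    [0,0,0,0.2,0,0,0],
    [0,0,0,0.3,0,0,0],
    [0,0,0,0.3,0,0,0],
  ],
)

```text
time: 30.3
position: [0.4588, 0.0789, 0.1269]
tool_rot: [0.708, -0.01, 0.011, -0.706]
ft_force: [0.8, -4.4, 6.6]
grip_width: 0.0118
```

```bash
python3 - <<'E'
from h import *
o,_=snap('wrist','w19'); print({k:np.round(v,4).tolist() for k,v in o.items() if k[0] in 'fpmtg'})
E
```

```text
{'time': 30.3, 'position': [0.4588, 0.0789, 0.1269], 'tool_rot': [0.7078, -0.0099, 0.0105, -0.7063], 'ft_force': [0.7763, -4.4398, 6.564], 'moment': [-0.937, 0.0157, 0.035], 'grip_width': 0.0118}
```

View pics/w19.png

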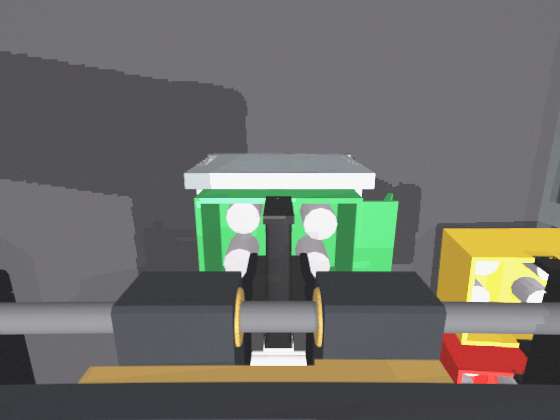

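carry_out(
  moves=[
    [0,0,0,-0.1,0,0,0],
    [0,0,0,-0.1,0,0,0],
    [0,0,0,-0.1,0,0,0],
    [0,0,0,-0.1,0,0,0],
    [0,0,-0.5,-0.3,0,0,0],
    [0,0,-2,-0.3,0,0,0],
    [0,0,-4.5,-0.3,0,0,0],
    [0,0,-7,-0.3,0,0,0],
    [0,0,-9,-0.3,0,0,0],
    [0,1,-9,1,0,-0.01,0],
    [0,3,-9,3,0,-0.02,0],
    [0,5.5,-9,5,0,-0.03,0],
    [0,8,-9,7,0,-0.047,0],
    [0,10.5,-9,9,0,-0.047,0],
    [0,13,-9,11,0,-0.047,0],
    [0,15.5,-9,12.7,0,-0.047,0],
    [0,17,-9,13.5,0,-0.047,0],
    [0,17.5,-9,13.7,0,-0.047,0],
    [0,17.5,-9,13.7,0,-0.047,0],
    [0,17.5,-9,13.7,0,-0.047,0],
  ],
)

```text
time: 32.35
position: [0.6359, 0.2114, 0.2151]
tool_rot: [0.707, 0.005, -0.007, -0.707]
ft_force: [0.5, 0.1, -2.7]
grip_width: 0.0118
```

carry_out(
  moves=[
    [0,0,1,0,0,0,0],
    [0,0,2.5,0,0,0,0],
    [0,0,4.5,0,0,0,0],
    [0,0,6,0,0,0,0],
    [0,0,6,0,0,0,0],
    [0,0,6,0,0,0,0],
  ],
)

```text
time: 32.95
position: [0.6373, 0.2115, 0.1562]
tool_rot: [0.707, 0.006, -0.006, -0.707]
ft_force: [0.7, 0.5, -2.1]
grip_width: 0.0119
```

```bash
python3 - <<'E'
from h import *
o,im=snap('wrist','w20'); print({k:np.round(v,4).tolist() for k,v in o.items() if k[0] in 'fpmtg'})
P=lambda u,v,z:onz('wrist',(u,v),z,o).round(4)
g=cv2.cvtColor(im,cv2.COLOR_RGB2GRAY)
for r in [60,100,130,150,170]: print(r,g[r,330:390].tolist())
E
```

```text
{'time': 32.95, 'position': [0.6373, 0.2115, 0.1562], 'tool_rot': [0.7071, 0.0056, -0.0062, -0.7071], 'ft_force': [0.7169, 0.5064, -2.1343], 'moment': [-0.1292, 0.0327, 0.0492], 'grip_width': 0.0119}
60 [56, 56, 56, 55, 56, 58, 55, 57, 55, 55, 53, 56, 55, 56, 53, 57, 57, 58, 51, 53, 53, 55, 56, 56, 54, 56, 55, 57, 54, 51, 55, 54, 54, 56, 56, 53, 54, 58, 57, 58, 54, 55, 55, 56, 56, 51, 56, 55, 54, 54, 56, 57, 57, 56, 56, 56, 56, 58, 55, 55]
100 [58, 55, 53, 56, 54, 52, 58, 55, 54, 56, 54, 55, 51, 56, 56, 54, 55, 52, 53, 56, 55, 56, 54, 54, 57, 55, 54, 56, 56, 55, 56, 54, 54, 52, 56, 53, 56, 56, 55, 54, 54, 56, 57, 56, 55, 57, 57, 55, 58, 57, 56, 55, 56, 53, 56, 56, 56, 57, 57, 54]
130 [55, 54, 56, 56, 56, 56, 53, 56, 55, 53, 58, 54, 58, 58, 57, 59, 55, 57, 55, 58, 57, 54, 54, 57, 56, 56, 56, 56, 55, 55, 55, 56, 57, 55, 55, 54, 55, 55, 55, 54, 53, 58, 54, 57, 57, 56, 53, 55, 53, 57, 57, 56, 56, 57, 54, 54, 56, 57, 57, 54]
150 [58, 60, 60, 57, 62, 59, 59, 60, 58, 62, 61, 63, 59, 60, 61, 61, 63, 64, 104, 168, 176, 172, 171, 169, 165, 126, 104, 103, 106, 105, 105, 107, 109, 103, 104, 103, 104, 103, 100, 102, 102, 103, 96, 93, 78, 62, 61, 61, 56, 62, 60, 96, 136, 155, 170, 169, 168, 168, 168, 167]
170 [53, 60, 79, 67, 60, 60, 61, 60, 62, 62, 61, 61, 59, 61, 63, 63, 70, 121, 174, 173, 170, 169, 167, 153, 67, 58, 54, 53, 55, 54, 53, 54, 52, 53, 57, 63, 60, 63, 60, 60, 62, 62, 64, 60, 64, 61, 52, 61, 64, 78, 132, 149, 165, 167, 164, 165, 168, 165, 166, 167]
```

View pics/w20.png

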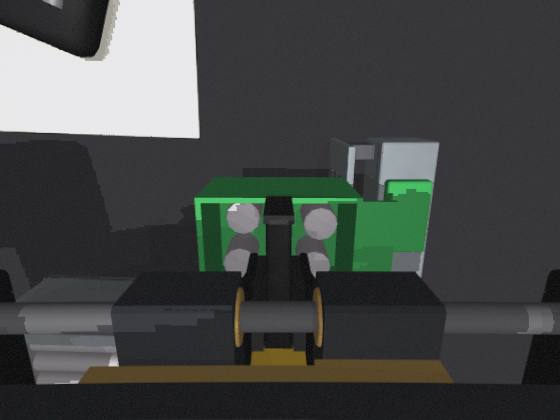

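```bash
python3 - <<'E'
from h import *
o=robot.get_obs(); P=lambda u,v,z:onz('wrist',(u,v),z,o).round(4)
print(o['position'],P(346.8,170,.085),P(353.5,170,.085),P(347.6,150,.085),P(354.9,150,.085))
zb=o['position'][2]+.0202
for a in [(265,222,zb),(292,222,zb),(199,201,zb-.032),(356,201,zb-.032)]: print(P(*a))
E
```

```text
[0.63802242 0.21162502 0.15702379] [0.6843 0.2535 0.085 ] [0.689  0.2536 0.085 ] [0.6838 0.2673 0.085 ] [0.6888 0.2674 0.085 ]
[0.6304 0.2446 0.1772]
[0.6426 0.2448 0.1772]
[0.5938 0.2453 0.1452]
[0.6782 0.2467 0.1452]
```

carry_out(
  moves=[
    [0,0,1,0,0,0,0],
    [0,0,2,0,0,0,0],
    [0,0,3,0,0,0,0],
    [0,0,3.7,0,0,0,0],
    [0,0,4.3,0,0,0,0],
    [0,0,4.8,0,0,0,0],
    [0,0,5.1,0,0,0,0],
    [0,0,5.1,0,0,0,0],
    [0,0,5.1,0,0,0,0],
  ],
)

```text
time: 33.9
position: [0.6378, 0.2117, 0.1056]
tool_rot: [-0.707, -0.006, 0.006, 0.707]
ft_force: [0.2, -0.4, -2.2]
grip_width: 0.0116
```

```bash
python3 - <<'E'
from h import *
o=robot.get_obs(); print({k:np.round(v,4).tolist() for k,v in o.items() if k[0] in 'fpmtg'})
snap('side','s21')
im2=cv2.imread('pics/s21.png')
cv2.imwrite('pics/c19.png',cv2.resize(im2[210:330,210:350],None,fx=4.5,fy=4.5,interpolation=cv2.INTER_CUBIC))
E
```

```text
{'time': 33.9, 'position': [0.6378, 0.2117, 0.1056], 'tool_rot': [-0.7071, -0.0062, 0.0058, 0.7071], 'ft_force': [0.2448, -0.3805, -2.2345], 'moment': [-0.0624, 0.0114, 0.0504], 'grip_width': 0.0116}
```

View pics/c19.png

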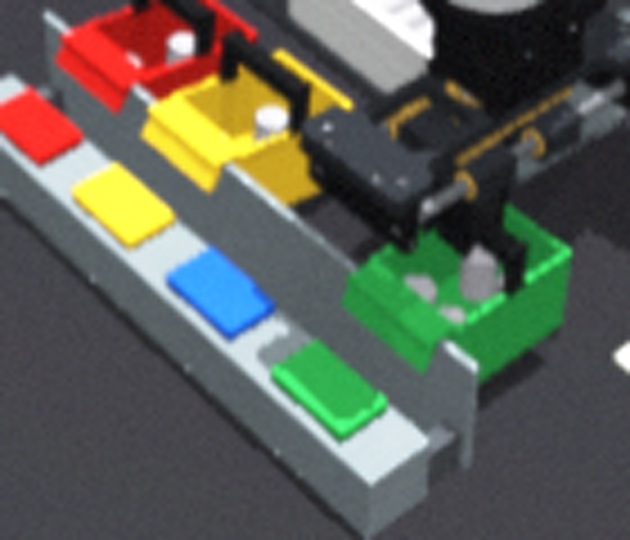

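carry_out(
  moves=[
    [0,0,0.2,0,0,0,0],
    [0,0,0.4,0,0,0,0],
    [0,0,0.5,0,0,0,0],
    [0,0,0.6,0,0,0,0],
    [0,0,0.6,0,0,0,0],
    [0,0,0.6,0,0,0,0],
  ],
)

```text
time: 34.55
position: [0.6374, 0.2117, 0.0998]
tool_rot: [0.707, 0.006, -0.006, -0.707]
ft_force: [-1.3, -0.4, 0.4]
grip_width: 0.0114
```

Weight is on the rail; release and retreat upwards.

carry_out(
  moves=[
    [0.15,0,0,0,0,0,0],
    [0.3,-0.3,0,0,0,0,0],
    [0.45,-0.5,0,0,0,0,0],
    [0.6,-0.5,0,0,0,0,0],
    [0.6,-0.5,0,0,0,0,0],
    [0.6,-0.5,0,0,0,0,0],
    [0.6,-0.5,-1,0,0,0,0],
    [0.6,-0.5,-3,0,0,0,0],
    [0.6,-0.5,-6,0,0,0,0],
    [0.6,-0.5,-10,0,0,0,0],
    [0.6,-0.5,-14,0,0,0,0],
    [0.6,-0.5,-16,0,0,0,0],
    [0.6,-0.5,-16,0,0,0,0],
    [0.6,-0.5,-16,0,0,0,0],
  ],
)

```text
time: 35.95
position: [0.6323, 0.2115, 0.2598]
tool_rot: [-0.707, -0.006, 0.006, 0.707]
ft_force: [-0.3, 0.8, -0.9]
grip_width: 0.0521
```

```bash
python3 - <<'E'
from h import *
o,_=snap('wrist','w22'); print({k:np.round(v,4).tolist() for k,v in o.items() if k[0] in 'fpmtg'})
im=snap('side','s22')
im=cv2.imread('pics/s22.png')
cv2.imwrite('pics/c20.png',cv2.resize(im[140:340,170:390],None,fx=3,fy=3,interpolation=cv2.INTER_CUBIC))
snap('top','t22')
E
```

```text
{'time': 35.95, 'position': [0.6323, 0.2115, 0.2598], 'tool_rot': [-0.7071, -0.0062, 0.0058, 0.7071], 'ft_force': [-0.2917, 0.8283, -0.8951], 'moment': [-0.1215, 0.0569, 0.0123], 'grip_width': 0.0521}
```

View pics/c20.png

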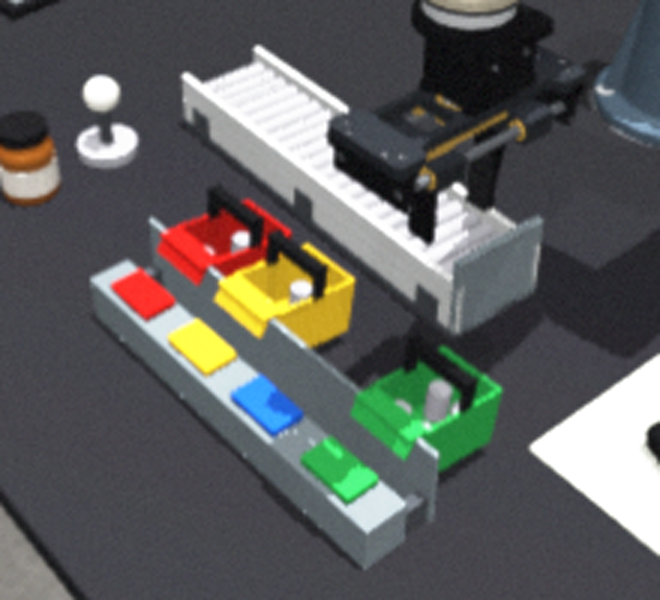

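View pics/w22.png

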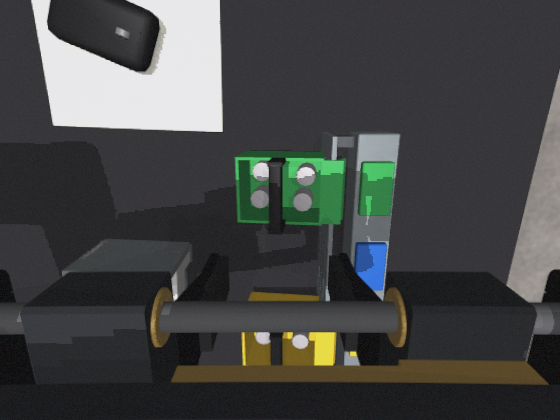

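View pics/t22.png

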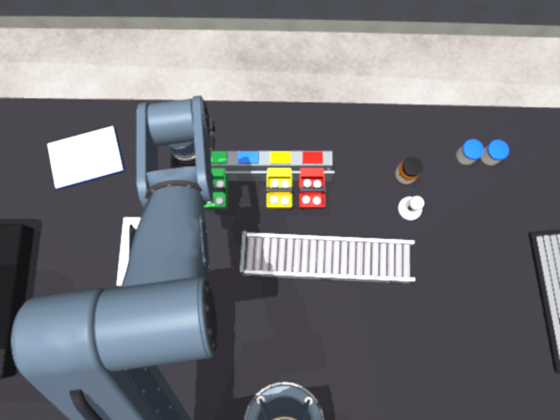

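carry_out(
  moves=[
    [0.6,-4,-2,0,0,0,0],
    [0.6,-8,-2,-3,0,0,0],
    [0.6,-12,-2,-7,0,0,0],
    [0.6,-16,-2,-11,0,0,0],
    [0.6,-18,-2,-15,0,0,0],
    [0.6,-18,-2,-19,0,0,0],
    [0.6,-18,-2,-21,0,0,0],
    [0.6,-18,-2,-21,0,0,0],
    [0.6,-18,-2,-21,0,0,0],
    [0.6,-18,-2,-21,0,0,0],
    [0.6,-18,-2,-21,0,0,0],
    [0.6,-18,-2,-21,0,0,0],
  ],
)

```text
time: 37.3
position: [0.4561, -0.0005, 0.2792]
tool_rot: [-0.707, -0.006, 0.007, 0.707]
ft_force: [0.2, 0.1, -0.4]
grip_width: 0.0522
```

```bash
python3 - <<'E'
from meas import *
o,im=snap('top','t23'); print(o['time'],o['position'])
for c in ['red','yellow','green']:
    for b in blobs(im,c): print(c,b,onz('top',b[1],.06 if b[1][1]<163 else .088).round(3))
im=cv2.imread('pics/t23.png')
cv2.imwrite('pics/c21.png',cv2.resize(im[130:300,130:440],None,fx=2.5,fy=2.5,interpolation=cv2.INTER_CUBIC))
snap('side','s23')
E
```

```text
37.3 [ 0.45610821 -0.00047176  0.27924857]
red ([303, 152, 19, 11, 209], [312.0, 157.0]) [ 0.744 -0.07   0.06 ]
red ([299, 168, 26, 20, 341], [311.3, 175.3]) [ 0.68  -0.067  0.088]
red ([305, 192, 20, 9, 110], [315.9, 194.8]) [ 0.623 -0.08   0.088]
yellow ([271, 151, 20, 12, 237], [280.5, 156.6]) [0.744 0.022 0.06 ]
yellow ([266, 168, 27, 20, 379], [278.5, 175.7]) [0.677 0.026 0.088]
green ([206, 152, 21, 11, 220], [216.0, 157.0]) [0.739 0.21  0.06 ]
green ([200, 168, 28, 41, 699], [213.5, 187.0]) [0.641 0.209 0.088]
```

View pics/c21.png

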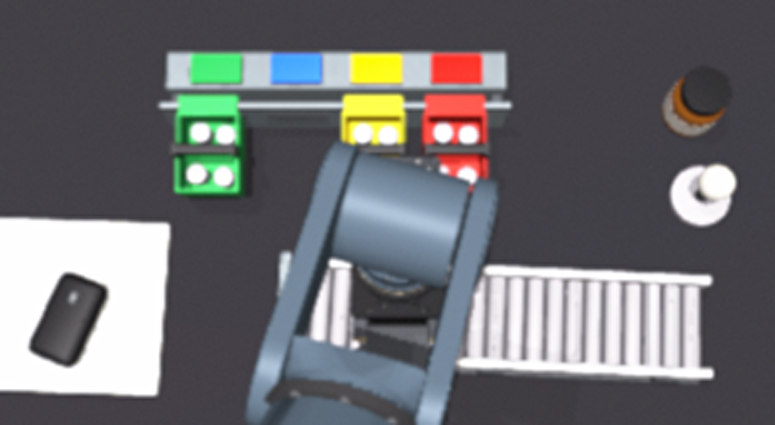

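View pics/s23.png

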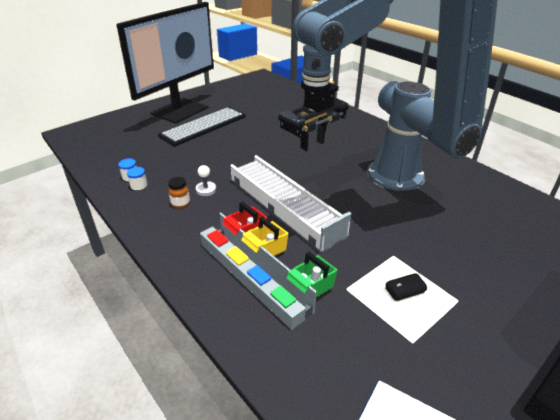

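```bash
python3 - <<'E'
from rig import robot
print(robot.hand_in())
E
```

```text
the job is handed in; nothing more can be done
None
```

I hung the three bins that were present (yellow, red and green; blue was absent) on the rail at their own tags and handed the job in at about 37 s. I rolled each one to the end stop, where the wrist force showed contact of about 4 to 11 N. Then I lifted it, lowered it until the rail took its weight, and let go.

- **Positions along the rail:** the last top view, taken after letting go, puts each bin within about 5 mm of its tag. Yellow is at y 0.026 against its tag at 0.022, red at -0.067 against -0.070, and green at 0.209 against 0.210.
- **Hanging:** in the side view all three sit with the flange behind the panel. I judged lean and height by eye only.
- **Bystanders:** the mouse, jar and ball look unmoved in the pictures. I did not measure them.
- **Robot:** it ended well clear of everything, over the empty track.
- **What disagreed:** the fingertips reach only about to the TCP, not 25 mm ahead of it as stated. My first grasp on yellow therefore closed just above its bar without gripping. I lowered the grasp by about 22 mm, and from then on every grip read 11 to 12 mm on the 12 mm bar.
- **Knocked bins:** I did not see any bin knocked aside.

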